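Load adapters into a sloping rail magazine

ROBOT

A 6-joint arm with a two-finger parallel gripper is mounted at the origin on a cart in front of the work surface, level with it; the furniture and walls round the work are solid. World frame = base frame: x ahead of the robot, y to its left, z up, the work surface at z = 0. Lengths are in m, angles in rad, forces in N, time in s.
With the tool pointing down it reaches from about 0.35 to 0.875 m from the base axis. Payload 4.2 kg.
Tool frame: the origin (TCP) lies midway between the tips of the shut fingers; the grasp point (between the pads) lies 19 mm behind it; z points along the fingers, y is the line along which they close (so a half turn about z gives the same grasp; the last joint's range is limited). The gripper opens to 85 mm and grips with 20 to 120 N. Pads are 22 mm wide; open, the fingers measure 114 mm over their backs; the gripper's body (76 mm by 85 mm) begins 54 mm behind the grasp point. The pads swing forward as they close: fully open they stand 13 mm farther back than shut.
Start: joints at [-0.894, 0.385, 0.008, 0, -1.194, -0.259], TCP at [0.254, -0.571, 0.2] pointing down, gripper open.
Joint ranges: [-3.14, 3.14], [-1.21, 2.06], [-1.07, 1.41], [-3.16, 2.05], [-2.99, -0.16], [-3.1, 3.1]. Speed limits (rad/s): [2.79, 2.79, 3.14, 3.14, 3.14, 3.14].

INTERFACE

Orientations are given as a 3x3 rotation matrix whose columns are the frame's x, y, z axes.
In Python, from rig import arm gives the robot as it stands.
- The arm moves only by the shell command python3 nudge.py FILE, which reads ROWS from the file FILE. ROWS is a JSON list that holds a single list of rows (three levels of brackets), with 1 to 8 rows, each of 5 numbers: the finger opening in m, then dx, dy, dz in m, then a turn about the tool's z in rad; each row is the pose to reach, as a shift and turn from the pose commanded when the command began, along the tool's axes at that moment; what a row does not reach only later rows make up. A row lasts 1/10 s, in which the tool goes at most 0.05 m and 0.15 rad, less where a joint would pass 70% of its speed; a pose out of reach is approached as far as the arm can. The fingers move at their own pace and stop on an object; the grip force is fixed at half the most. Time passes only in rows, so rows that do not move let the fingers close. It prints the time, the measured TCP pose, the force, the opening and the grip force at its end. Input that does not fit is refused with a message, and nothing moves.
- arm.read_state(): the state, without advancing time (a new reading comes with each control period).
- arm.grab_frame(name): name is "side" or "top" or "wrist"; returns a dict with "color" (420x560x3 uint8, red, green, blue), "fovy" (degrees; the focal length in pixels is half the picture's height over the tangent of half this angle, whatever the lens; pixels are square), "cx", "cy" (the principal point, pixels), "k1" (the pictures are not rectified: a ray, as slopes to the right and down, at radius r is drawn at 1 + k1 r^2 times it, then the intrinsics apply), "world_to_cam" (4x4, takes a point from world to camera coordinates). Camera axes: x right, y up, looking along -z (the intrinsics and any distortion apply to the point x, -y, -z); pixel columns grow to the right and rows downward; lengths in m; the calibration is good to about 2 mm. A picture is of the moment at which its call begins. There is no depth.
- arm.finish_job(): hands the job in; it is judged then, once.
The state is a dict: "time": time; "qpos": joint angles; "joint_velocities": joint speeds; "joint_efforts": joint torques, N m; "eef_pos": TCP position; "eef_rot": TCP orientation; "wrist_force": force on the tool from outside, world axes, zero at the start; "wrist_torque": the same for the moment, N m; "gripper_width": finger opening in m; "grip_force": force on a finger pad.
Only numpy, scipy, OpenCV 4.12 (cv2) and the standard library are available. Lean on these libraries where they do the work, as an engineer would, in place of code of your own. Each camera call takes 0.05 s, during which the arm holds its last target. There are 200 camera calls.

TASK

Load both connector adapters into the sloping rail magazine through its raised open mouth, both standing on their undersides with the round barrel pointing downhill. Then press the column home with a light but firm push of a few newtons, so that the lower adapter sits against the stop and the upper one against the lower, without shifting the clamped stop. Leave the other things on the bench alone.

Things in the scene. Friction and masses are not known exactly. Their poses are not given: they have to be found in the camera images.
- adapter_1: loose connector adapter, 30 g, stands upright: black block 22 mm wide (x), 28 long (y -22 to +6), 15 high; pale round barrel, 15 mm across, at y +6 to +22, axis 8 mm up; red and black binding posts on the block at y -14, x +-6, reaching 30 mm up. Origin on the underside, midway between barrel tip and flat rear face (44 mm apart); +y to the barrel, z up. Grasp the block's sides
- adapter_2: second loose adapter, same shape, size and axes as adapter_1 (44 mm long, block 22 mm wide, +y to the barrel, origin on the underside); either may go in first
- adapter_1_nose (a point): centre of the barrel tip of adapter_1, 22 mm from its origin along +y, 8 mm up
- adapter_1_tail (a point): point on the flat rear face of adapter_1, 22 mm from its origin along -y, 8 mm up
- adapter_2_nose (a point): the same barrel tip point on adapter_2
- adapter_2_tail (a point): the same rear face point on adapter_2
- magazine: fixed grey stand of the rail: base plate 170 x 80 mm, 10 mm high, on two legs; origin under its middle. Its x points away from the mouth, level; the rail's mouth is at x -50 mm, z 75 mm in its axes. The mouth faces the robot within 0.4 rad
- rail: sloping rail tube on the stand. Origin: on its floor, mid-width, at the mouth. x: downhill along the floor, 0.38 rad below level; z: square to the floor, up. Clear walls and roof (8 mm slit along the roof's middle), x 0 to 135 mm, inside 25 mm wide and 34 high, 3 mm thick. The side walls flare over the first 12 mm, at the mouth 32 mm apart inside, 38 outside
- tongue_end (a point): uphill end of the tongue: bare strip of the rail's floor, 18 mm wide, no walls, rail x -50 to 0 mm, so that fingers can straddle it. An adapter laid there with its barrel in the mouth stays put (friction 0.5 to 0.7): it must be pushed on from its rear face. Axes as the rail's
- stop: end stop in the rail: grey block 14 mm long, 22 wide, 18 high, with a thumbscrew up through the roof slit. Origin: on the floor at its uphill face, axes as the rail's. Clamped 66 to 84 mm from the mouth, so the upper adapter's rear finally sticks out of the mouth 4 to 22 mm. It slips if pushed with about 14 N along the rail; a slip over 4 mm spoils the job
- stop_face (a point): centre of the stop's uphill face, 8 mm above the rail floor, axes as the rail's; the lower adapter's barrel tip comes to rest here
- relay: bystander: relay in a clear cover, 22 x 28 x 36 mm, origin under its centre
- fuse_tin: bystander: flat tin, 46 x 76 x 22 mm, origin under its centre
- tape_black: bystander: roll of black tape lying flat, 62 mm across, 18 mm high, origin under its centre
- parts_jar: bystander: glass jar with a yellow lid, 51 mm across, 77 mm high, origin under its centre

How it is judged:
On the way:
1. the column of both adapters is pressed against the stop with more than 2 N (((x of adapter_1_nose in the frame of stop_face between -0.004 and 0.003 m and distance between adapter_2_nose and adapter_1_tail below 0.006 m and contact force between adapter_1 and stop above 2 N) or (x of adapter_2_nose in the frame of stop_face between -0.004 and 0.003 m and distance between adapter_1_nose and adapter_2_tail below 0.006 m and contact force between adapter_2 and stop above 2 N))), for 0.1 s.
At the end, for the whole second after the job is handed in: Both adapters at rest in the rail on their undersides (4 mm, 0.1 rad), barrels downhill: the lower one's barrel tip within 3 mm of the stop, the upper one's within 5 mm of the lower one's rear face; the stop within 4 mm of where it was (y of adapter_1 in the frame of rail between -0.004 and 0.004 m and z of adapter_1 in the frame of rail between -0.004 and 0.004 m and angle between the y axis of each of adapter_1, adapter_2 and the x axis of rail, either way round below 0.1 rad and y of adapter_2 in the frame of rail between -0.004 and 0.004 m and z of adapter_2 in the frame of rail between -0.004 and 0.004 m and ((x of adapter_1_nose in the frame of stop_face between -0.003 and 0.003 m and distance between adapter_2_nose and adapter_1_tail below 0.005 m) or (x of adapter_2_nose in the frame of stop_face between -0.003 and 0.003 m and distance between adapter_1_nose and adapter_2_tail below 0.005 m)) and linear speed of each of adapter_1, adapter_2 below 0.01 m/s and distance of stop_face from where it was at the start of the episode below 0.004 m); the robot touches nothing.
It fails at once if the clamped stop is shifted by more than 4 mm (distance of stop_face from where it was at the start of the episode above 0.004 m).
It fails at once if a bystander is moved by more than 20 mm (distance of any of relay, fuse_tin, tape_black, parts_jar from where it was at the start of the episode above 0.02 m).
It also fails if it takes over 72 s, if anything falls off the work surface, if the arm or the gripper's body presses on something with over 40 N, if the wrist force passes 120 N, or if a joint passes its speed limit or range.

## Working session

There is one attempt and no reset: what is moved stays moved. The work goes in short steps, Python scripts to look and compute and a shell command to move; the robot and the scene stay as the last step left them, time stands still between calls to the robot, and variables do not carry over. Pictures are saved under pics/ and viewed, at most 10 in all, crops included, and the job is handed in when it is done.

```bash
ls; mkdir -p pics
python3 - <<'E'
from rig import arm
import cv2
for n in ["side","top","wrist"]:
    f=arm.grab_frame(n); cv2.imwrite(f"pics/{n}0.png",f["color"][:,:,::-1])
    print(n,f["fovy"],f["cx"],f["cy"],f["k1"],f["world_to_cam"].round(3).tolist())
s=arm.read_state(); print(s)
E
```

```text
nudge.py
pics
rig.py
side 48.23461670070233 276.8423139025375 207.5739450279916 -0.1494978901240208 [[-1.0, 0.005, 0.006, 0.493], [0.003, -0.425, 0.905, -0.103], [0.007, 0.905, 0.425, -1.287], [0.0, 0.0, 0.0, 1.0]]
top 54.256763920930446 276.23178240651055 207.30509530435228 0.01736848447640724 [[0.018, -1.0, 0.01, -0.042], [0.998, 0.019, 0.054, -0.496], [-0.055, 0.009, 0.998, -1.144], [0.0, 0.0, 0.0, 1.0]]
wrist 64.08040931169569 283.76833912782524 217.2711717054308 -0.050426640226737596 [[-0.406, 0.914, 0.003, 0.624], [-0.881, -0.39, -0.266, 0.034], [-0.242, -0.111, 0.964, -0.379], [0.0, 0.0, 0.0, 1.0]]
{'time': 0.15, 'qpos': array([-8.94397649e-01,  3.85371803e-01,  6.97513605e-03, -3.34893521e-04,
       -1.19402224e+00, -2.58637960e-01]), 'joint_velocities': array([ 4.83733733e-06, -1.89825309e-03,  3.45695174e-03,  1.22615733e-03,
        1.76695588e-03,  9.81939771e-04]), 'joint_efforts': array([-5.57417625e-04, -3.92677367e+01,  1.88583416e+01,  4.18856218e+00,
       -3.40281913e-03, -5.67675528e-06]), 'eef_pos': array([ 0.25340643, -0.57079607,  0.19869423]), 'eef_rot': array([[-9.14049783e-01, -4.05601279e-01, -7.72864653e-04],
       [-4.05602000e-01,  9.14048623e-01,  1.46026219e-03],
       [ 1.14151661e-04,  1.64822778e-03, -9.99998635e-01]]), 'wrist_force': array([ 0.05685556, -0.87785441,  0.24415857]), 'wrist_torque': array([-0.00340257, -0.05511961, -0.00193783]), 'grip_force': 0.0, 'gripper_width': 0.08548539135761282}
```
View pics/top0.png

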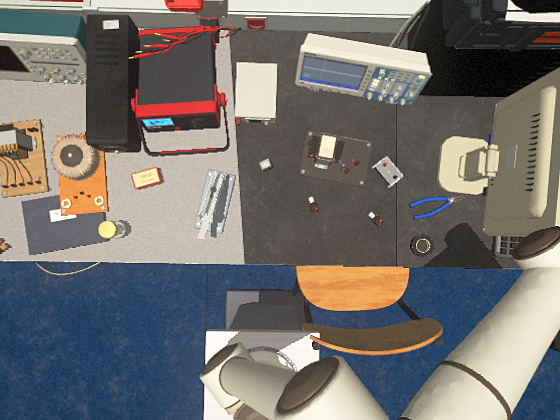

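View pics/side0.png

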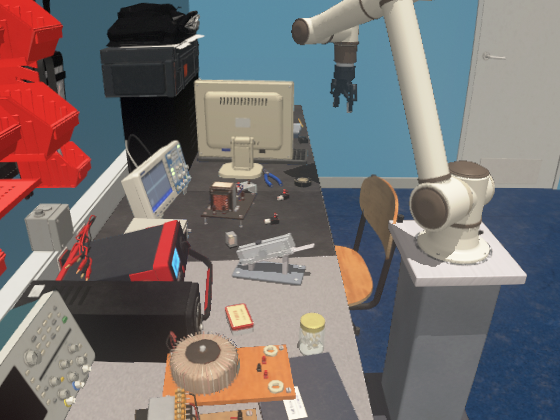

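Top view: the adapters are at about (313,203) and (375,217), and the magazine at about (213,203) with its tongue near (204,235). The relay is at (264,165), the fuse tin at (146,177), the jar at (112,230) and the tape at (422,243).

Create h.py:
```python
import numpy as np, cv2
from rig import arm
def K(f):
    F=f["color"].shape[0]/2/np.tan(np.radians(f["fovy"])/2)
    return np.array([[F,0,f["cx"]],[0,F,f["cy"]],[0,0,1.]]), np.array([f["k1"],0,0,0,0.])
def ray(f,uv):
    k,d=K(f); uv=np.atleast_2d(np.array(uv,float))
    p=cv2.undistortPoints(uv[:,None],k,d)[:,0]
    W=f["world_to_cam"]; R=W[:3,:3]
    D=np.c_[p[:,0],-p[:,1],-np.ones(len(p))]@R
    return -R.T@W[:3,3], D/np.linalg.norm(D,axis=1)[:,None]
def plane(f,uv,z):
    o,D=ray(f,uv); return o+D*((z-o[2])/D[:,2])[:,None]
def proj(f,P):
    k,d=K(f); W=f["world_to_cam"]; c=np.atleast_2d(P)@W[:3,:3].T+W[:3,3]
    c=c*[1,-1,-1]
    return cv2.projectPoints(c[:,None],np.zeros(3),np.zeros(3),k,d)[0][:,0]
def tri(obs):  # list of (frame,uv)
    A=np.zeros((3,3));b=np.zeros(3);L=[]
    for f,uv in obs:
        o,D=ray(f,uv);M=np.eye(3)-np.outer(D[0],D[0]);A+=M;b+=M@o;L.append((M,o))
    p=np.linalg.solve(A,b); return p,[np.linalg.norm(M@(p-o)) for M,o in L]
def shift(P):  # world displacement -> tool axes
    return arm.read_state()["eef_rot"].T@np.array(P)
def grab(n,name):
    f=arm.grab_frame(n); cv2.imwrite(f"pics/{name}.png",f["color"][:,:,::-1]); return f
```

Run:
```python
from h import *
f=arm.grab_frame("top")
for n,uv,z in [("a",(313,203),.01),("b",(375,217),.01),("tongue",(204,237),.09),("magfar",(222,172),.03),("relay",(264,165),.03),("tape",(422,243),.02),("jar",(112,230),.07)]:
    print(n,plane(f,uv,z).round(3))
w=arm.grab_frame("wrist");s=arm.read_state()
o,D=ray(w,[(w["cx"],w["cy"])]);R=s["eef_rot"]
print(R.T@(o-s["eef_pos"]),R.T@D[0],"img right in tool",R.T@w["world_to_cam"][0,:3])
m=plane(f,[(313,203),(375,217)],.01).mean(0); print(m,s["eef_pos"],shift(m-s["eef_pos"]))
c=f["color"][150:265,170:400]; cv2.imwrite("pics/topz.png",cv2.resize(c,None,fx=3.4,fy=3.4,interpolation=cv2.INTER_CUBIC)[:,:,::-1])
```

```text
a [[ 0.511 -0.137  0.01 ]]
b [[ 0.475 -0.314  0.01 ]]
tongue [[0.411 0.155 0.09 ]]
magfar [[0.592 0.12  0.03 ]]
relay [[0.614 0.003 0.03 ]]
tape [[ 0.404 -0.443  0.02 ]]
jar [[0.425 0.403 0.07 ]]
[ 0.06833328 -0.0004852  -0.17416376] [-0.26639738  0.00146627  0.96386217] img right in tool [-1.94074313e-05  9.99998835e-01 -1.52660216e-03]
[ 0.49301934 -0.22559602  0.01      ] [ 0.25349894 -0.57096073  0.19899663] [-0.35905757  0.21828795  0.18919452]
```

View pics/topz.png

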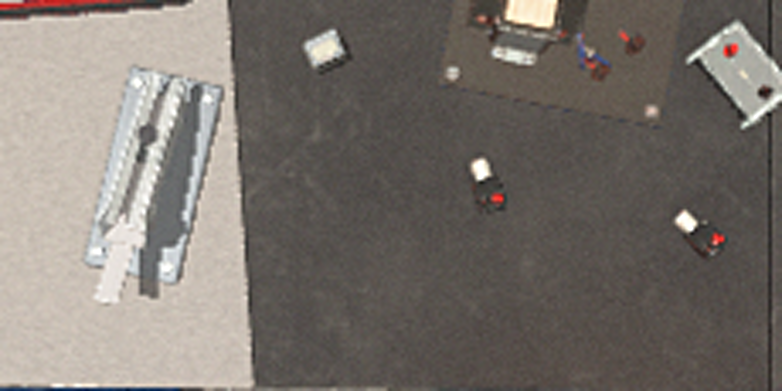

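The adapters' barrels point up-left in the zoom: A at (488,185) with yaw about 0.3, B at (700,233) with yaw about 0.75. The rail runs from the tongue at (107,300) to (165,75), so its yaw is about -0.25. I'll look at B with the wrist camera first.

```bash
echo '[[[0.085,-0.05,0.025,0,0],[0.085,-0.1,0.05,0,-0.1],[0.085,-0.15,0.07,0,-0.2],[0.085,-0.195,0.09,0.01,-0.33],[0.085,-0.235,0.11,0.02,-0.33],[0.085,-0.275,0.13,0.03,-0.33],[0.085,-0.306,0.145,0.03,-0.33],[0.085,-0.306,0.145,0.03,-0.33]]]' > path.dat && python3 nudge.py path.dat
python3 - <<'E'
from h import *
import time
f=grab("wrist","wB"); print(f["world_to_cam"][:3,3])
s=arm.read_state();print(s["time"],s["eef_pos"],s["eef_rot"].round(3).tolist())
E
```

```text
time: 1.05
eef_pos: [0.4771, -0.3111, 0.1689]
eef_rot: [[-0.729, -0.684, -0.0], [-0.684, 0.729, 0.0], [-0.0, 0.0, -1.0]]
wrist_force: [-0.3, -1.1, -0.8]
gripper_width: 0.0848
grip_force: 0.0
[ 0.55301358  0.15595663 -0.31402353]
1.1 [ 0.47580679 -0.31254389  0.16914062] [[-0.73, -0.683, -0.001], [-0.683, 0.73, 0.0], [0.0, 0.001, -1.0]]
```

View pics/wB.png

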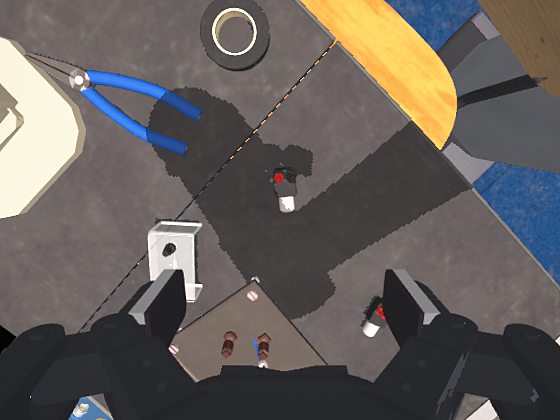

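The wrist view shows adapter B at (285,188) with its barrel pointing down the image, away from the robot, and A at (375,317). I'll take a second, lower view and triangulate the barrel and the red post.

```bash
cat > seg.py <<'E'
from h import *
def red(f,box=None):
    h=cv2.cvtColor(f["color"],cv2.COLOR_RGB2HSV)
    return ((h[...,1]>150)&(h[...,2]>90)&((h[...,0]<8)|(h[...,0]>172))).astype(np.uint8)
def pale(f):
    h=cv2.cvtColor(f["color"],cv2.COLOR_RGB2HSV)
    return ((h[...,1]<70)&(h[...,2]>150)).astype(np.uint8)
def blobs(m,amin=15):
    n,l,st,c=cv2.connectedComponentsWithStats(m)
    return [(st[i,4],c[i],l==i) for i in range(1,n) if st[i,4]>=amin]
def near(bs,uv,r): return [b for b in bs if np.hypot(*(b[1]-uv))<r]
E
cat > look.py <<'E'
import sys
from seg import *
import pickle
def report(f,uv,r=45):
    for nm,m in (("red",red(f)),("pale",pale(f))):
        for a,c,l in near(blobs(m),np.array(uv),r):
            ys,xs=np.nonzero(l); R=cv2.minAreaRect(np.c_[xs,ys].astype(np.float32))
            print(nm,a,c.round(1),"rect",np.round(cv2.boxPoints(R),1).tolist())
E
python3 - <<'E'
from look import *
f=arm.grab_frame("wrist");report(f,(285,188));pickle.dump(f,open("B1.pkl","wb"))
E
echo '[[[0.085,0,0.02,0.03,0],[0.085,0,0.04,0.07,0],[0.085,0,0.05,0.09,0],[0.085,0,0.05,0.09,0],[0.085,0,0.05,0.09,0]]]' > path.dat && python3 nudge.py path.dat | head -2
python3 - <<'E'
from look import *
f=grab("wrist","wB2");pickle.dump(f,open("B2.pkl","wb"))
g=pickle.load(open("B1.pkl","rb"))
uv=proj(f,plane(g,(285,188),.01))[0];print(uv);report(f,uv,60)
x,y=(int(v) for v in uv); c=f["color"][max(0,y-75):y+75,max(0,x-100):x+100]
print(max(0,y-75),max(0,x-100))
cv2.imwrite("pics/wB2z.png",cv2.resize(c,None,fx=4,fy=4,interpolation=cv2.INTER_CUBIC)[:,:,::-1])
E
```

```text
red 75 [278.5 179.7] rect [[272.5, 179.5], [278.5, 173.5], [285.0, 180.0], [279.0, 186.0]]
pale 213 [286.7 205.4] rect [[278.79998779296875, 198.89999389648438], [293.29998779296875, 197.3000030517578], [294.8999938964844, 212.3000030517578], [280.3999938964844, 214.0]]
time: 1.65
eef_pos: [0.441, -0.2792, 0.0805]
[222.14506896 213.18019818]
red 155 [210.4 203.6] rect [[204.0, 197.0], [217.0, 197.0], [217.0, 210.0], [204.0, 210.0]]
pale 348 [225.5 236.4] rect [[214.89999389648438, 228.10000610351562], [234.1999969482422, 226.5], [235.8000030517578, 245.5], [216.5, 247.10000610351562]]
138 122
```

View pics/wB2z.png

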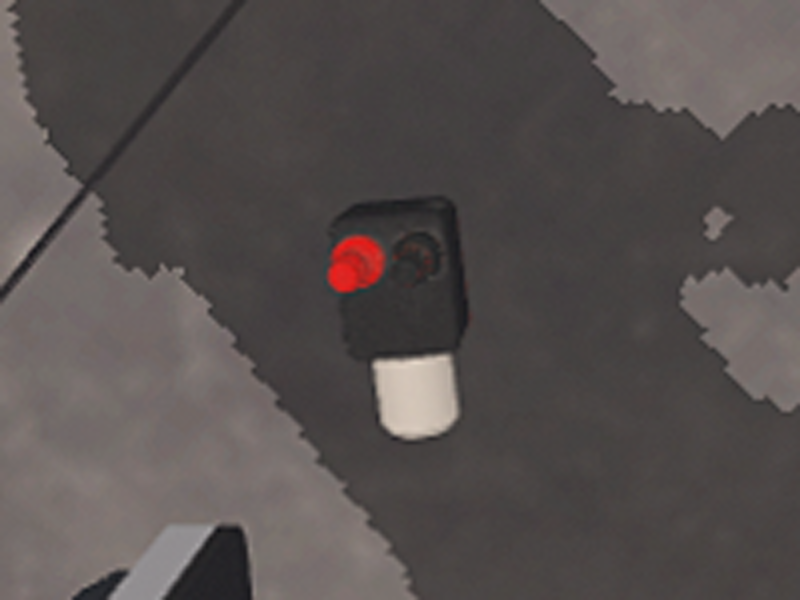

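The crop shows B clearly, standing upright. Block top corners in the crop are roughly (335,212), (455,198), (462,347) and (350,358). The barrel base is at (412,355) and its tip at (416,440).

```bash
cat > solve.py <<'E'
from look import *
def pick(f,uv,r):
    p=max(near(blobs(pale(f)),uv,r),key=lambda b:b[0]) ; q=max(near(blobs(red(f)),uv,r),key=lambda b:b[0]); return p,q
def solve(f1,uv1,f2,r=60):
    uv2=proj(f2,plane(f1,uv1,.01))[0]
    p1,q1=pick(f1,np.array(uv1),r);p2,q2=pick(f2,uv2,r)
    P,e=tri([(f1,p1[1]),(f2,p2[1])]); Q,e2=tri([(f1,q1[1]),(f2,q2[1])])
    print("barrel",P.round(4),np.round(e,4),"red",Q.round(4),np.round(e2,4))
    for f,p in((f1,p1),(f2,p2)):
        ys,xs=np.nonzero(p[2]); X=plane(f,np.c_[xs,ys],.010)[:,:2]
        R=cv2.minAreaRect((X*1000).astype(np.float32)); B=cv2.boxPoints(R)
        e=[B[1]-B[0],B[2]-B[1]]
        print("rect mm c",np.round(R[0],1),"size",np.round(R[1],1),"edge yaws",[round(float(np.arctan2(v[1],v[0])),3) for v in e])
E
python3 - <<'E'
from solve import *
g=pickle.load(open("B1.pkl","rb"));f=pickle.load(open("B2.pkl","rb"))
solve(g,(285,188),f)
c=np.array([(335,212),(455,198),(462,347),(350,358)])/4+[122,138]
T=plane(f,c,.015);print(T.round(4).tolist(), T.mean(0))
for i,j in((0,3),(1,2)): d=T[j]-T[i];print(np.arctan2(d[1],d[0]),np.linalg.norm(d))
b=np.array([(412,355),(416,440)])/4+[122,138]; X=plane(f,b,.01);d=X[1]-X[0];print(X,np.arctan2(d[1],d[0]))
s=arm.read_state();print(s["eef_pos"],s["eef_rot"].round(4).tolist())
E
```

```text
barrel [ 0.4816 -0.3025  0.0116] [0.0002 0.0002] red [ 0.467  -0.3274  0.0194] [0.0001 0.0001]
rect mm c [ 481.9 -302.2] size [15.9 14.9] edge yaws [-0.714, 0.856]
rect mm c [ 482.5 -301.9] size [15.5 14.6] edge yaws [-0.737, 0.834]
[[0.4636, -0.3358, 0.015], [0.4468, -0.3214, 0.015], [0.4673, -0.302, 0.015], [0.4832, -0.3161, 0.015]] [ 0.46520027 -0.31882484  0.015     ]
0.7871952715545905 0.02782619976126566
0.7559290176864115 0.028187221325446016
[[ 0.47658128 -0.30753427  0.01      ]
 [ 0.48930327 -0.29581208  0.01      ]] 0.7445199765750478
[ 0.44186247 -0.27936659  0.08110787] [[-0.7336, -0.6796, 0.0031], [-0.6796, 0.7336, -0.0017], [-0.0011, -0.0033, -1.0]]
```

Run:
```python
from h import *
s=arm.read_state();print(s["eef_pos"],shift(np.array([0.4645,-0.3195,0.003])-s["eef_pos"]))
```

```text
[ 0.44186247 -0.27936659  0.08110787] [ 0.01075572 -0.04456774  0.07824333]
```

```bash
echo '[[[0.085,0.0108,-0.03,0,-0.025],[0.085,0.0108,-0.0446,0.01,-0.025],[0.085,0.0108,-0.0446,0.04,-0.025],[0.085,0.0108,-0.0446,0.07,-0.025],[0.085,0.0108,-0.0446,0.078,-0.025],[0.085,0.0108,-0.0446,0.078,-0.025]]]' > path.dat && python3 nudge.py path.dat
echo '[[[0.01,0,0,0,0],[0.01,0,0,0,0],[0.01,0,0,0,0],[0.01,0,0,0,0],[0.01,0,0,0,0],[0.01,0,0,0,0]]]' > path.dat && python3 nudge.py path.dat
```

```text
time: 2.3
eef_pos: [0.4632, -0.3186, 0.0015]
eef_rot: [[-0.716, -0.698, -0.0], [-0.698, 0.716, -0.0], [0.0, 0.0, -1.0]]
wrist_force: [-0.9, -0.0, 0.5]
gripper_width: 0.0851
grip_force: 0.0
time: 2.9
eef_pos: [0.4629, -0.3179, 0.0017]
eef_rot: [[-0.716, -0.698, 0.0], [-0.698, 0.716, -0.0], [-0.0, -0.0, -1.0]]
wrist_force: [-0.6, -0.6, -0.5]
gripper_width: 0.01
grip_force: 0.0
```

Run:
```python
from solve import *
f=grab("wrist","wB3"); print(proj(f,[0.4645,-0.3195,.003]))
h=f["color"][150:420,100:460]; cv2.imwrite("pics/wB3z.png",cv2.resize(h,None,fx=2.2,fy=2.2)[:,:,::-1])
```

```text
[[279.73680135 253.13318113]]
```

View pics/wB3z.png

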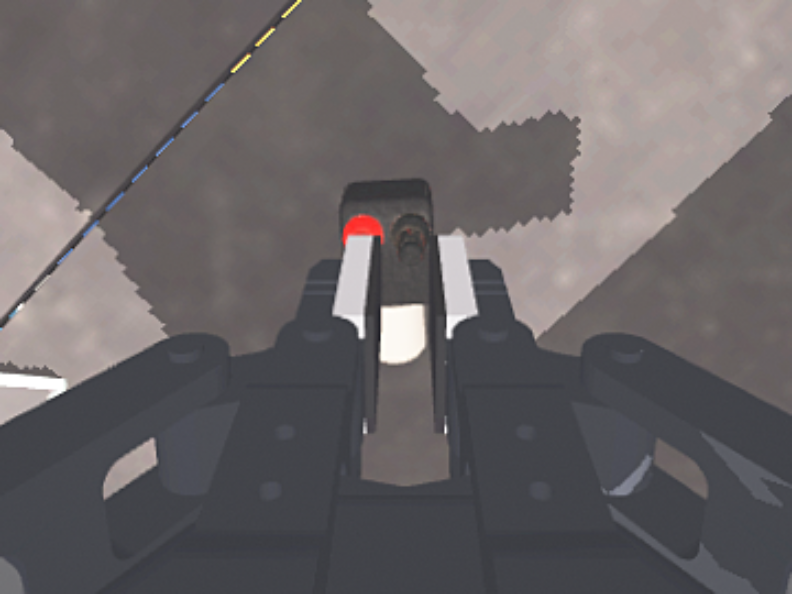

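The fingers look closed to about 10 mm, partly hiding the block (crop 340–432 × 180–303). I need to know where the tips really are.

Run:
```python
from solve import *
s=arm.read_state();print(s["gripper_width"],s["grip_force"],s["wrist_force"],s["eef_pos"])
f=arm.grab_frame("wrist");s=arm.read_state()
for p in [(11,-5,0),(11,5,0),(-11,-5,0),(-11,5,0),(11,-5,-19),(11,5,-19),(11,5,-30),(-11,5,-30),(11,5,13),(0,0,0)]:
    P=s["eef_pos"]+s["eef_rot"]@(np.array(p)/1000); print(p,((proj(f,P)[0]-[100,150])*2.2).round())
c=np.array([(342,185),(432,180),(430,303),(380,303)])/2.2+[100,150]
print(plane(f,c,.015).round(4).tolist())
```

```text
0.010086333153050386 0.0 [0.52925606 0.21609604 0.24022463] [ 0.46290868 -0.31788661  0.00160661]
(11, -5, 0) [384. 184.]
(11, 5, 0) [425. 184.]
(-11, -5, 0) [385. 265.]
(-11, 5, 0) [424. 265.]
(11, -5, -19) [382. 210.]
(11, 5, -19) [427. 210.]
(11, 5, -30) [428. 228.]
(-11, 5, -30) [428. 323.]
(11, 5, 13) [423. 168.]
(0, 0, 0) [404. 225.]
[[0.4621, -0.3387, 0.015], [0.4468, -0.3247, 0.015], [0.4692, -0.3031, 0.015], [0.4776, -0.3117, 0.015]]
```

Run:
```python
from solve import *
f=arm.grab_frame("wrist");s=arm.read_state()
W=f["world_to_cam"]; g=dict(f)
for x in (11,0,-11):
  for z in (0,-13,-19,-32,-45):
    q=[]
    for y in (-42.5,-5): 
        P=s["eef_pos"]+s["eef_rot"]@(np.array([x,y,z])/1000); q.append(proj(f,P)[0].round())
    print(x,z,*q)
c=f["color"][225:345,200:350]; e=cv2.Canny(c,60,150)
print([(r+225, np.nonzero(e[r])[0][:6]+200) for r in range(25,60,5)])
```

```text
11 0 [206. 233.] [275. 233.]
11 -13 [201. 241.] [274. 241.]
11 -19 [198. 245.] [274. 245.]
11 -32 [191. 255.] [273. 255.]
11 -45 [183. 267.] [272. 267.]
0 0 [207. 252.] [275. 252.]
0 -13 [202. 261.] [274. 261.]
0 -19 [199. 266.] [274. 266.]
0 -32 [193. 277.] [273. 278.]
0 -45 [185. 291.] [272. 291.]
-11 0 [209. 270.] [275. 270.]
-11 -13 [204. 281.] [274. 281.]
-11 -19 [201. 286.] [274. 286.]
-11 -32 [194. 298.] [273. 299.]
-11 -45 [187. 313.] [273. 314.]
[(250, array([254, 258, 259, 270, 271, 280])), (255, array([255, 274, 278, 282, 283, 284])), (260, array([255, 257, 269, 277, 278, 280])), (265, array([256, 268, 281, 295, 299, 312])), (270, array([242, 243, 255, 268, 282, 294])), (275, array([239, 254, 267, 295, 301, 314])), (280, array([238, 253, 266, 295, 301, 314]))]
```

```bash
echo '[[[0.03,0,0,0,0],[0.03,0,0,0,0],[0.03,0,0,0,0]]]' > path.dat && python3 nudge.py path.dat | tail -3
python3 - <<'E'
from solve import *
S=arm.grab_frame("side"); u=proj(S,[0.465,-0.319,.02])[0].astype(int);print(u)
c=S["color"][u[1]-60:u[1]+30,u[0]-60:u[0]+60]; cv2.imwrite("pics/sz.png",cv2.resize(c,None,fx=6,fy=6,interpolation=cv2.INTER_CUBIC)[:,:,::-1])
E
```

```text
wrist_force: [0.3, -0.6, 1.2]
gripper_width: 0.0301
grip_force: 0.0
[284 191]
```

View pics/sz.png

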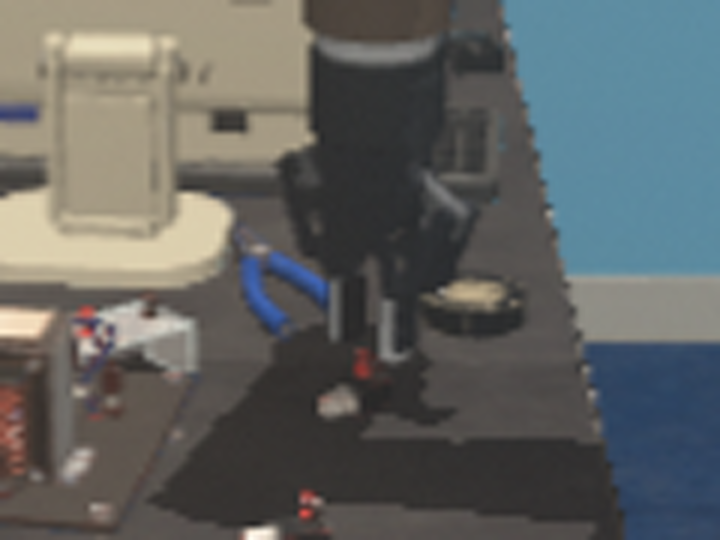

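The side crop confirms it: the fingertips, at crop (347,340) and (395,358), hover just above the posts at (365,355). I'll work out their real height.

Run:
```python
from solve import *
S=arm.grab_frame("side");s=arm.read_state();print(s["eef_pos"],s["gripper_width"],s["qpos"])
for y in (-20,20):
  for z in (0,-15,-25,-32,-40):
    P=s["eef_pos"]+s["eef_rot"]@(np.array([0,y,z])/1000); u=proj(S,P)[0]; print(y,z,((u-[224,131])*6).round())
print(((proj(S,[[.4820,-.3022,.008],[.467,-.3274,.03]])-[224,131])*6).round())
w=arm.grab_frame("wrist")
c=w["color"][220:330,200:360]
cv2.imwrite("pics/w4.png",cv2.resize(c,None,fx=5,fy=5)[:,:,::-1])
```

```text
[ 0.46284656 -0.31791555  0.00148124] 0.030090696829219974 [-3.13276004e-01  4.98857552e-01 -3.83297345e-01  1.77417545e-05
 -6.88698191e-01 -4.84712113e-01]
-20 0 [343. 386.]
-20 -15 [344. 361.]
-20 -25 [344. 345.]
-20 -32 [344. 333.]
-20 -40 [344. 320.]
20 0 [395. 407.]
20 -15 [395. 382.]
20 -25 [395. 365.]
20 -32 [396. 354.]
20 -40 [396. 340.]
[[335. 397.]
 [362. 343.]]
```

View pics/w4.png

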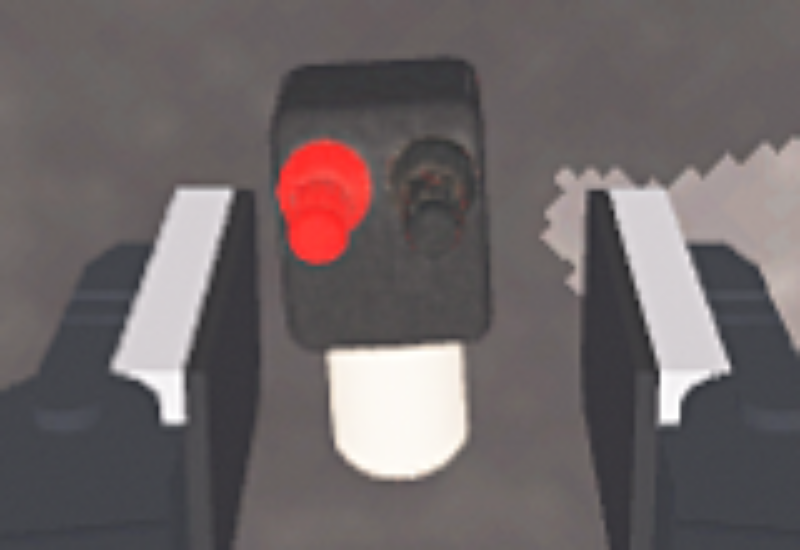

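Pads: inner edges at crop columns 235 and 590, tip row 188, so the tips sit about 32 mm short of the reported TCP. The block is about 3 mm off-centre. Block top corners in the crop: (275,105), (483,97), (492,338), (293,350).

Run:
```python
from solve import *
f=arm.grab_frame("wrist");s=arm.read_state()
c=np.array([(275,105),(483,97),(492,338),(293,350),(396,345),(403,470)])/5+[200,220]
T=plane(f,c,.015); X=plane(f,c,.009)
R=s["eef_rot"]
for i,j in((0,3),(1,2)): d=T[j]-T[i];print(np.arctan2(d[1],d[0]),np.linalg.norm(d))
d=X[5]-X[4];print("barrel",np.arctan2(d[1],d[0]))
print("block ctr tool",R.T@(T[:4].mean(0)-s["eef_pos"]), T[:4].mean(0), "tool nose yaw",np.arctan2(-R[1,0],-R[0,0]))
# fingertip from inner edges, x=+11
for z in(-.030,-.035,-.040):
  print(z,[proj(f,s["eef_pos"]+R@np.array([.011,y,z]))[0].round(1) for y in(-.015,.015)])
print("seen",(247,257.6),(318,257.6))
```

```text
0.8181293043365374 0.027565956946726488
0.8188345413490622 0.02701681311359617
barrel 0.8193437190092784
block ctr tool [-0.00176597 -0.00344849 -0.01348476] [ 0.46652684 -0.31914876  0.015     ] tool nose yaw 0.7728597493407675
-0.03 [array([251.3, 253.9]), array([316.4, 253.9])]
-0.035 [array([250.3, 258.1]), array([317.5, 258. ])]
-0.04 [array([249.2, 262.5]), array([318.6, 262.5])]
seen (247, 257.6) (318, 257.6)
```

```bash
echo '[[[0.05,-0.001,-0.0034,0,-0.046],[0.05,-0.001,-0.0034,0,-0.046],[0.05,-0.001,-0.0034,0.01,-0.046],[0.05,-0.001,-0.0034,0.02,-0.046],[0.05,-0.001,-0.0034,0.028,-0.046],[0.05,-0.001,-0.0034,0.03,-0.046]]]' > path.dat && python3 nudge.py path.dat
echo '[[[0.01,0,0,0,0],[0.01,0,0,0,0],[0.01,0,0,0,0],[0.01,0,0,0,0],[0.01,0,0,0,0]]]' > path.dat && python3 nudge.py path.dat
```

```text
time: 4.15
eef_pos: [0.4647, -0.3192, -0.0303]
eef_rot: [[-0.683, -0.73, -0.003], [-0.73, 0.683, 0.001], [0.001, 0.003, -1.0]]
wrist_force: [-0.2, -0.5, 0.2]
gripper_width: 0.0502
grip_force: 0.0
time: 4.65
eef_pos: [0.4661, -0.3197, -0.0282]
eef_rot: [[-0.683, -0.73, 0.001], [-0.73, 0.683, -0.0], [-0.0, -0.001, -1.0]]
wrist_force: [-0.2, 0.2, 0.9]
gripper_width: 0.0202
grip_force: 60.8
```

Gripped with 60 N. Now I'll lift and carry it to a viewpoint beside the magazine.

```bash
echo '[[[0.01,0,0,-0.05,0],[0.01,0,0,-0.1,0],[0.01,0,0,-0.15,0],[0.01,-0.03,0.034,-0.18,0.15],[0.01,-0.06,0.068,-0.2,0.3],[0.01,-0.09,0.1,-0.218,0.45],[0.01,-0.12,0.136,-0.218,0.6],[0.01,-0.15,0.17,-0.218,0.75]]]' > path.dat && python3 nudge.py path.dat | head -2
python3 - <<'E'
from h import *
s=arm.read_state();R=s["eef_rot"];print(s["eef_pos"],np.arctan2(-R[1,0],-R[0,0]),shift(np.array([.43,.06,.19])-s["eef_pos"]),s["gripper_width"],s["qpos"])
E
```

```text
time: 5.45
eef_pos: [0.4464, -0.1097, 0.1903]
[ 0.44636313 -0.10967598  0.19034586] 0.13866650426455024 [-0.00724604  0.17030902  0.00037894] 0.019974267472618212 [ 1.14028326e-01  1.06557555e-01 -3.93999038e-01 -1.67886738e-04
 -1.06761172e+00 -1.54607728e+00]
```

```bash
echo '[[[0.01,0,0.045,0,0.14],[0.01,-0.003,0.09,0,0.28],[0.01,-0.005,0.13,0,0.39],[0.01,-0.007,0.165,0,0.39],[0.01,-0.007,0.17,0,0.39],[0.01,-0.007,0.17,0,0.39]]]' > path.dat && python3 nudge.py path.dat | head -2
python3 - <<'E'
from solve import *
f=grab("wrist","m1");pickle.dump(f,open("m1.pkl","wb"));s=arm.read_state();R=s["eef_rot"];print(s["eef_pos"],np.arctan2(-R[1,0],-R[0,0]))
E
```

```text
time: 6.05
eef_pos: [0.4286, 0.059, 0.1893]
[0.4286828  0.05803065 0.18920801] -0.24451424421816867
```

View pics/m1.png

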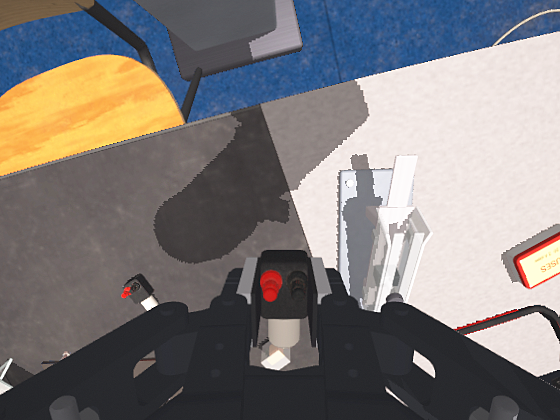

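View m1: the held adapter is in front at (285,290). The tongue is the bright strip from (396–417,155) to (386–412,207), the flared mouth is at about (368–430,208), and the tube runs down the image. I'll take a second view from another place.

```bash
echo '[[[0.01,0,0.045,0,0],[0.01,0,0.09,0,0],[0.01,0,0.11,0,0],[0.01,0,0.11,0,0],[0.01,0,0.11,0,0]]]' > path.dat && python3 nudge.py path.dat | head -2
python3 - <<'E'
from solve import *
f=grab("wrist","m2");pickle.dump(f,open("m2.pkl","wb"))
g=pickle.load(open("m1.pkl","rb"))
for r in (150,155,160,175,190,200,205,210): print(r,g["color"][r,378:440:2].mean(1).astype(int).tolist())
t=proj(f,tri([(g,(406,155)),(g,(406,155))])[0]) if 0 else proj(f,plane(g,[(396,155),(417,155),(386,207),(412,207)],.085));print(t)
x0=int(t[:,0].min())-20;x1=int(t[:,0].max())+20
for r in range(int(t[:,1].min())-8,int(t[:,1].max())+12,6): print(r,x0,f["color"][r,x0:x1:2].mean(1).astype(int).tolist())
E
```

```text
time: 6.6
eef_pos: [0.4554, 0.1634, 0.1888]
150 [233, 234, 237, 236, 233, 234, 236, 235, 237, 236, 232, 233, 235, 236, 235, 235, 235, 234, 236, 238, 240, 238, 236, 234, 233, 235, 237, 235, 233, 233, 233]
155 [235, 234, 234, 234, 235, 237, 237, 235, 236, 213, 192, 247, 221, 224, 233, 224, 231, 236, 232, 241, 230, 233, 233, 235, 236, 233, 233, 235, 238, 239, 238]
160 [235, 234, 235, 236, 234, 235, 233, 234, 198, 251, 250, 251, 250, 251, 252, 251, 251, 251, 251, 252, 235, 232, 234, 237, 236, 234, 235, 234, 235, 235, 236]
175 [236, 236, 235, 233, 233, 234, 238, 173, 254, 251, 251, 250, 251, 251, 251, 251, 251, 254, 193, 233, 233, 230, 234, 236, 235, 237, 238, 236, 236, 234, 235]
190 [236, 236, 236, 235, 234, 226, 235, 251, 251, 250, 251, 252, 251, 251, 251, 252, 238, 209, 238, 231, 228, 228, 229, 230, 234, 237, 236, 234, 234, 233, 235]
200 [126, 122, 163, 234, 231, 225, 252, 251, 250, 251, 252, 251, 251, 251, 252, 234, 230, 225, 234, 234, 232, 232, 234, 233, 233, 231, 230, 231, 235, 237, 236]
205 [122, 231, 217, 214, 183, 255, 252, 252, 252, 253, 252, 251, 251, 252, 247, 221, 221, 218, 2
[... 1898 characters left out ...]
216]
199 240 [107, 110, 112, 111, 111, 110, 110, 110, 111, 111, 111, 111, 134, 148, 149, 145, 146, 152, 150, 146, 146, 141, 154, 219, 216, 219, 218, 217, 217, 216, 218, 218, 215]
205 240 [102, 108, 111, 112, 111, 113, 110, 109, 108, 128, 128, 128, 124, 147, 147, 145, 143, 148, 143, 139, 251, 250, 239, 212, 171, 198, 213, 194, 210, 218, 216, 217, 218]
211 240 [112, 106, 112, 112, 112, 112, 108, 187, 159, 154, 146, 145, 149, 155, 150, 145, 149, 147, 141, 147, 147, 145, 147, 150, 146, 147, 142, 195, 224, 219, 215, 215, 215]
217 240 [121, 104, 112, 111, 109, 108, 159, 191, 155, 165, 171, 144, 150, 153, 153, 144, 148, 151, 150, 153, 150, 144, 145, 151, 149, 135, 141, 167, 222, 221, 215, 215, 215]
```

```bash
cat > mag.py <<'E'
from solve import *
def edges(f,c0,c1,rows,lo,hi):
    L=[];Rr=[]
    for r in rows:
        v=f["color"][r].mean(1); m=(v>=lo)&(v<=hi); m[:c0]=0;m[c1:]=0
        n,l,st,_=cv2.connectedComponentsWithStats(m[None].astype(np.uint8)); i=1+np.argmax(st[1:,4])
        L.append((st[i,0]-.5,r));Rr.append((st[i,0]+st[i,2]-.5,r))
    out=[]
    for P in (L,Rr):
        P=np.array(P,float);
        k=np.polyfit(P[:,1],P[:,0],1)
        for _ in range(2):
            e=P[:,0]-np.polyval(k,P[:,1]); P=P[abs(e)<max(1,2*e.std())]; k=np.polyfit(P[:,1],P[:,0],1)
        out.append(k)
    return out
def line3(f1,k1,f2,k2,rows):
    N=[];O=[]
    for f,k in((f1,k1),(f2,k2)):
        o,D=ray(f,[(np.polyval(k,r),r) for r in rows]); n=np.cross(D[0],D[1]);N.append(n/np.linalg.norm(n));O.append(o)
    d=np.cross(*N);d/=np.linalg.norm(d); d*=np.sign(d[0])
    p=np.linalg.lstsq(np.array(N+[d]),np.array([N[0]@O[0],N[1]@O[1],d@np.array([.44,.15,.08])]),rcond=None)[0]
    return p,d
E
python3 - <<'E'
from mag import *
g=pickle.load(open("m1.pkl","rb"));f=pickle.load(open("m2.pkl","rb"))
a=edges(g,382,424,range(161,202),245,256); b=edges(f,255,292,range(158,202),138,153)
print(a,b)
for i in(0,1):
    p,d=line3(g,a[i],f,b[i],(162,200)); print(p,d,"slope",np.arcsin(-d[2]),"yaw",np.arctan2(d[1],d[0]))
# end rows
for F,k,lo in((g,a,(243,256)),(f,b,(135,156))):
    for t in (.3,.5,.7):
        for r in range(145,165):
            c=(1-t)*np.polyval(k[0],r)+t*np.polyval(k[1],r); v=F["color"][r,int(round(c))].mean()
            if lo[0]<=v<=lo[1]: print("end row",t,r,v);break
E
```

```text
[array([-1.86759582e-01,  4.25669338e+02]), array([-2.27608831e-01,  4.52839269e+02])] [array([7.58985201e-02, 2.49171670e+02]), array([4.26221538e-02, 2.75463374e+02])]
[0.44043636 0.14884584 0.0817558 ] [ 0.91219517 -0.19955418 -0.35788001] slope 0.36599653715786096 yaw -0.2153697181033759
[0.44390199 0.16540815 0.08154439] [ 0.9072128  -0.19223936 -0.37417771] slope 0.3835099117369006 yaw -0.2088122663433031
end row 0.3 156 254.66666666666666
end row 0.5 156 255.0
end row 0.7 156 255.0
end row 0.3 156 142.66666666666666
end row 0.5 154 147.33333333333334
end row 0.7 154 151.66666666666666
```

Run:
```python
from mag import *
g=pickle.load(open("m1.pkl","rb"));f=pickle.load(open("m2.pkl","rb"))
a=[np.array([-.18676,425.669]),np.array([-.227609,452.839])];b=[np.array([.0758985,249.1717]),np.array([.042622,275.463])]
obs=[]
for F,k,r in((g,a,155.5),(f,b,153.7)): obs.append((F,((np.polyval(k[0],r)+np.polyval(k[1],r))/2,r)))
E,e=tri(obs);print("tongue end",E,e)
yaw=-.212;sl=.38
d=np.array([np.cos(sl)*np.cos(yaw),np.cos(sl)*np.sin(yaw),-np.sin(sl)])
p=np.array([.4422,.1571,.0817]);t=(E-p)@d;Ec=p+t*d;print("on line",Ec,"mouth",Ec+.05*d,(E+.05*d))
# held adapter in m2 view: barrel & red blob rel. to TCP
s=arm.read_state();fr=arm.grab_frame("wrist");
print(s["eef_pos"],np.arctan2(-s["eef_rot"][1,0],-s["eef_rot"][0,0]),s["gripper_width"])
for nm,m in (("red",red(fr)),("pale",pale(fr))):
    for A,c,l in blobs(m,60):
        if 240<c[0]<330 and 230<c[1]<400:
            ys,xs=np.nonzero(l);print(nm,A,c,xs.min(),xs.max(),ys.min(),ys.max())
for P in[(-.030,0,-.0282-.008),(-.030,0,-.0282-.0155),(-.030,0,-.0282),(-.014,0,-.0282-.015)]: print(P,proj(fr,s["eef_pos"]+s["eef_rot"]@np.array(P)))
for r in range(316,362,4): print(r,fr["color"][r,262:312:3].mean(1).astype(int).tolist())
```

```text
tongue end [0.40836147 0.164399   0.09521745] [np.float64(0.00017561972733056702), np.float64(0.00017561972733059995)]
on line [0.40846225 0.16436152 0.09548388] mouth [0.45385594 0.15459124 0.07693785] [0.45375516 0.15462873 0.07667143]
[0.45533799 0.16316278 0.18894878] -0.24729822215653105 0.020201766153638712
red 531 [270.34274953 284.51977401] 260 281 270 301
pale 1913 [281.98849974 339.59644537] 257 310 316 369
pale 281 [304.56227758 362.06049822] 289 318 355 369
(-0.03, 0, -0.036199999999999996) [[285.41051323 337.90444725]]
(-0.03, 0, -0.0437) [[285.49305456 347.86984163]]
(-0.03, 0, -0.0282) [[285.33002637 328.19423728]]
(-0.014, 0, -0.0432) [[285.54350286 316.55834909]]
316 [64, 39, 41, 40, 40, 41, 41, 40, 42, 40, 41, 39, 39, 38, 32, 164, 26]
320 [213, 222, 172, 151, 159, 161, 162, 167, 165, 163, 159, 155, 138, 226, 214, 223, 21]
324 [213, 181, 200, 146, 152, 158, 159, 160, 160, 157, 154, 148, 132, 219, 211, 214, 17]
328 [212, 208, 198, 145, 153, 157, 158, 161, 160, 158, 154, 148, 131, 212, 214, 214, 36]
332 [213, 212, 201, 145, 153, 157, 160, 160, 160, 158, 155, 148, 130, 217, 208, 211, 46]
336 [209, 211, 163, 144, 152, 156, 159, 160, 162, 158, 154, 148, 128, 220, 207, 210, 133]
340 [214, 212, 221, 142, 151, 157, 159, 160, 159, 158, 153, 148, 147, 211, 216, 209, 186]
344 [213, 210, 216, 224, 149, 157, 159, 161, 159, 157, 152, 166, 205, 209, 208, 209, 234]
348 [210, 209, 212, 209, 210, 218, 193, 172, 180, 206, 213, 209, 210, 212, 220, 204, 56]
352 [193, 214, 208, 211, 209, 212, 211, 205, 207, 208, 224, 193, 10, 42, 52, 58, 58]
356 [76, 219, 205, 213, 217, 207, 210, 210, 220, 24, 50, 62, 60, 62, 40, 169, 181]
360 [87, 141, 210, 214, 211, 207, 213, 232, 36, 53, 45, 174, 222, 218, 209, 211, 209]
```

Run:
```python
from h import *
s=arm.read_state();print(s["eef_pos"],shift(np.array([.4348,.1587,.063])-s["eef_pos"]),s["wrist_force"])
```

```text
[0.45539638 0.16308731 0.18911954] [ 0.01881136 -0.0092133   0.1261382 ] [ 0.32504878  0.88976884 -0.43700066]
```

```bash
echo '[[[0.01,0.0188,-0.0092,0,-0.035],[0.01,0.0188,-0.0092,0.04,-0.035],[0.01,0.0188,-0.0092,0.08,-0.035],[0.01,0.0188,-0.0092,0.11,-0.035],[0.01,0.0188,-0.0092,0.12,-0.035],[0.01,0.0188,-0.0092,0.122,-0.035],[0.01,0.0188,-0.0092,0.122,-0.035]]]' > path.dat && python3 nudge.py path.dat
echo '[[[0.01,0,0,0.001,0],[0.01,0,0,0.002,0],[0.01,0,0,0.002,0]]]' > path.dat && python3 nudge.py path.dat
```

```text
time: 7.4
eef_pos: [0.4362, 0.1605, 0.0684]
eef_rot: [[-0.978, 0.209, 0.002], [0.209, 0.978, 0.001], [-0.002, 0.001, -1.0]]
wrist_force: [0.4, 0.6, -0.1]
gripper_width: 0.0202
grip_force: 60.7
time: 7.7
eef_pos: [0.4357, 0.1607, 0.066]
eef_rot: [[-0.978, 0.209, 0.001], [0.209, 0.978, 0.001], [-0.001, 0.001, -1.0]]
wrist_force: [0.3, -0.2, -1.6]
gripper_width: 0.0203
grip_force: 60.7
```

```bash
echo '[[[0.01,0.0005,-0.002,0.001,0],[0.01,0.0005,-0.002,0.002,0],[0.01,0.0005,-0.002,0.002,0],[0.01,0.0005,-0.002,0.002,0]]]' > path.dat && python3 nudge.py path.dat
echo '[[[0.01,0,0,0.0005,0],[0.01,0,0,0.001,0],[0.01,0,0,0.001,0],[0.01,0,0,0.001,0]]]' > path.dat && python3 nudge.py path.dat
```

```text
time: 8.1
eef_pos: [0.4344, 0.1585, 0.0633]
eef_rot: [[-0.978, 0.209, -0.0], [0.209, 0.978, -0.0], [-0.0, -0.0, -1.0]]
wrist_force: [0.2, 0.4, 0.4]
gripper_width: 0.0202
grip_force: 60.7
time: 8.5
eef_pos: [0.4344, 0.1585, 0.0622]
eef_rot: [[-0.978, 0.209, -0.0], [0.209, 0.978, -0.0], [0.0, -0.0, -1.0]]
wrist_force: [0.2, 0.9, -0.8]
gripper_width: 0.0203
grip_force: 60.7
```

```bash
echo '[[[0.01,0,0,0.001,0],[0.01,0,0,0.001,0],[0.01,0,0,0.001,0]]]' > path.dat && python3 nudge.py path.dat|grep -E "pos|force"; echo '[[[0.01,0,0,0.001,0],[0.01,0,0,0.001,0],[0.01,0,0,0.001,0]]]' > path.dat && python3 nudge.py path.dat|grep -E "pos|force"
```

```text
eef_pos: [0.4345, 0.1586, 0.0614]
wrist_force: [0.5, -0.1, 0.6]
grip_force: 60.8
eef_pos: [0.4349, 0.1587, 0.061]
wrist_force: [-0.7, -0.6, 4.1]
grip_force: 61.4
```

```bash
echo '[[[0.01,0,0,0.001,0],[0.01,0,0,0.001,0],[0.01,0,0,0.001,0]]]' > path.dat && python3 nudge.py path.dat|grep -E "pos|force"
```

```text
eef_pos: [0.4353, 0.1588, 0.0607]
wrist_force: [-1.5, -0.8, 9.5]
grip_force: 62.0
```

Contact at TCP z = 0.061, matching the measured tongue. Back off a little and release.

```bash
echo '[[[0.01,0,0,-0.001,0],[0.01,0,0,-0.0018,0],[0.01,0,0,-0.0018,0]]]' > path.dat && python3 nudge.py path.dat|grep -E "pos|force"; echo '[[[0.05,0,0,0,0],[0.05,0,0,0,0],[0.05,0,0,0,0],[0.05,0,0,0,0],[0.05,0,0,0,0]]]' > path.dat && python3 nudge.py path.dat|grep -E "pos|force|width"
python3 - <<'E'
from solve import *
fr=grab("wrist","p1");s=arm.read_state()
for r in range(225,360,5): print(r,fr["color"][r,236:336:4].mean(1).astype(int).tolist())
for nm,m in (("red",red(fr)),("pale",pale(fr))):
    for A,c,l in blobs(m,60):
        if 240<c[0]<330 and 220<c[1]<400:
            ys,xs=np.nonzero(l);print(nm,A,c,xs.min(),xs.max(),ys.min(),ys.max())
E
```

```text
eef_pos: [0.4347, 0.1587, 0.0612]
wrist_force: [0.7, 0.2, 2.4]
grip_force: 61.0
eef_pos: [0.4343, 0.1585, 0.061]
wrist_force: [-0.7, 0.4, 0.8]
gripper_width: 0.0497
grip_force: 0.0
225 [110, 111, 108, 110, 110, 110, 108, 109, 165, 164, 168, 164, 168, 168, 166, 166, 167, 166, 129, 100, 109, 107, 107, 101, 201]
230 [112, 110, 109, 109, 109, 111, 112, 110, 144, 144, 146, 143, 149, 147, 145, 146, 147, 146, 108, 107, 107, 108, 109, 108, 209]
235 [107, 154, 153, 107, 109, 110, 111, 110, 144, 144, 147, 144, 148, 149, 145, 145, 146, 145, 107, 107, 107, 105, 127, 152, 132]
240 [104, 152, 151, 116, 108, 111, 112, 110, 143, 143, 148, 144, 148, 149, 145, 145, 147, 144, 107, 109, 107, 107, 150, 150, 254]
245 [109, 108, 107, 109, 109, 110, 110, 111, 142, 144, 147, 143, 147, 149, 146, 145, 147, 143, 108, 108, 108, 107, 108, 104, 204]
250 [109, 108, 108, 109, 108, 110, 110, 109, 139, 145, 147, 143, 149, 147, 145, 145, 147, 139, 108, 107, 107, 108, 107, 95, 201]
255 [109, 109, 108, 109, 108, 109, 111, 111, 137, 145, 148, 144, 149, 148, 146, 146, 147, 135, 103, 108, 109, 108, 106, 105, 203]
260 [108, 
[... 1948 characters left out ...]
168, 190, 147, 242, 245, 240, 184, 146, 148, 149, 142, 147, 148, 131, 159, 133, 157, 219, 201, 200]
345 [138, 189, 187, 175, 152, 167, 193, 150, 226, 245, 241, 249, 145, 148, 149, 143, 147, 144, 172, 157, 177, 156, 212, 199, 202]
350 [143, 188, 184, 205, 155, 175, 189, 148, 248, 244, 241, 132, 146, 148, 148, 143, 149, 136, 169, 170, 180, 155, 204, 197, 199]
355 [119, 188, 179, 178, 154, 179, 168, 148, 248, 244, 241, 177, 145, 148, 149, 141, 147, 146, 170, 170, 175, 157, 203, 208, 200]
red 554 [271.49458484 303.13718412] 262 282 287 322
pale 884 [288.9841629  239.56674208] 267 305 223 257
pale 74 [242.40540541 238.02702703] 238 247 234 242
pale 3725 [254.85691275 339.1538255 ] 215 298 298 369
```

```bash
cat > railf.py <<'E'
from solve import *
yaw=-.212;sl=.38
h=np.array([np.cos(yaw),np.sin(yaw),0]);X=h*np.cos(sl)-[0,0,np.sin(sl)];Y=np.array([-np.sin(yaw),np.cos(yaw),0]);Z=np.cross(X,Y)
M=np.array([.4538,.1546,.0762]);RR=np.c_[X,Y,Z]
def onrail(f,uv,z=0):
    o,D=ray(f,uv); t=((M+z*Z-o)@Z)/(D@Z); return (o+D*t[:,None]-M)@RR
def torail(p): return RR.T@(p-M)
E
python3 - <<'E'
from railf import *
f=arm.grab_frame("wrist");s=arm.read_state()
v=f["color"][:,285].mean(1);print([int(x) for x in v[252:264]])
print("rear bottom",onrail(f,[(285,257.5)])*1000, "rear top",onrail(f,[(285,287)],.015)*1000,"sides at top",onrail(f,[(261,285),(307.5,285)],.015)*1000)
print("bar front edge?",onrail(f,[(285,320)],.015)*1000,"TCP rail",torail(s["eef_pos"])*1000,"hor",(s["eef_pos"]-M)@h*1000,(s["eef_pos"]-M)@Y*1000)
E
```

```text
[148, 149, 148, 149, 155, 144, 11, 27, 32, 30, 34, 32]
rear bottom [[-2.91195094e+01 -4.84445469e-01  7.03988967e-15]] rear top [[-25.40187459  -0.51082139  15.        ]] sides at top [[-26.70295518 -11.17049194  15.        ]
 [-26.73576897   9.47332481  15.        ]]
bar front edge? [[-1.09557288 -0.42163896 15.        ]] TCP rail [-12.8149683   -0.29516556 -21.44543163] hor -19.855357431108292 -0.2951655615929864
```

Adapter 1 now lies on the slope, tail at about rail x -29 mm, centred within 1 mm. I'll go behind it with shut fingers, feel for the tongue, then push.

```bash
echo '[[[0.05,0,0,-0.035,0],[0.05,0,0,-0.07,0],[0,0.0195,0,-0.07,0],[0,0.0195,0,-0.07,0],[0,0.0195,0,-0.07,0],[0,0.0195,0,-0.04,0],[0,0.0195,0,-0.013,0],[0,0.0195,0,-0.013,0]]]' > path.dat && python3 nudge.py path.dat; echo '[[[0,0,0,0.001,0],[0,0,0,0.002,0],[0,0,0,0.002,0],[0,0,0,0.002,0]]]' > path.dat && python3 nudge.py path.dat |grep -E "pos|force"; echo '[[[0,0,0,0.001,0],[0,0,0,0.002,0],[0,0,0,0.002,0],[0,0,0,0.002,0]]]' > path.dat && python3 nudge.py path.dat |grep -E "pos|force"
```

```text
time: 11.1
eef_pos: [0.413, 0.1604, 0.0706]
eef_rot: [[-0.978, 0.21, -0.007], [0.21, 0.978, -0.006], [0.006, -0.007, -1.0]]
wrist_force: [-1.0, -1.6, -0.0]
gripper_width: -0.0002
grip_force: 0.0
eef_pos: [0.4159, 0.163, 0.0729]
wrist_force: [-0.8, 0.3, -0.2]
grip_force: 0.0
eef_pos: [0.4153, 0.1626, 0.0701]
wrist_force: [-0.2, 0.2, -0.9]
grip_force: 0.0
```

```bash
for i in 1 ; do echo '[[[0,0,0,0.001,0],[0,0,0,0.002,0],[0,0,0,0.003,0],[0,0,0,0.003,0],[0,0,0,0.003,0]]]' > path.dat && python3 nudge.py path.dat |grep -E "pos|wrist_force"; echo '[[[0,0,0,0.001,0],[0,0,0,0.0015,0],[0,0,0,0.0015,0],[0,0,0,0.0015,0]]]' > path.dat && python3 nudge.py path.dat |grep -E "pos|wrist_force";echo '[[[0,0,0,0.001,0],[0,0,0,0.001,0],[0,0,0,0.001,0]]]' > path.dat && python3 nudge.py path.dat |grep -E "pos|wrist_force"; done
```

```text
eef_pos: [0.4153, 0.1626, 0.067]
wrist_force: [0.6, 0.2, -0.7]
eef_pos: [0.4153, 0.1626, 0.0656]
wrist_force: [0.4, -0.6, 0.0]
eef_pos: [0.4153, 0.1626, 0.0646]
wrist_force: [0.5, 0.2, -0.3]
```

```bash
echo '[[[0,0,0,0.001,0],[0,0,0,0.0015,0],[0,0,0,0.0015,0],[0,0,0,0.0015,0]]]' > path.dat && python3 nudge.py path.dat |grep -E "pos|wrist_force"; echo '[[[0,0,0,0.001,0],[0,0,0,0.001,0],[0,0,0,0.001,0]]]' > path.dat && python3 nudge.py path.dat |grep -E "pos|wrist_force"; echo '[[[0,0,0,0.001,0],[0,0,0,0.001,0],[0,0,0,0.001,0]]]' > path.dat && python3 nudge.py path.dat |grep -E "pos|wrist_force"
```

```text
eef_pos: [0.4155, 0.1627, 0.0633]
wrist_force: [-0.6, 0.0, 3.6]
eef_pos: [0.4155, 0.1627, 0.063]
wrist_force: [-3.5, -0.8, 9.0]
eef_pos: [0.4156, 0.1627, 0.0629]
wrist_force: [-5.5, -0.5, 15.7]
```

```bash
echo '[[[0,0,0,-0.003,0],[0,0,0,-0.006,0],[0,0,0,-0.006,0],[0,-0.002,0,-0.0052,0],[0,-0.004,0,-0.0044,0],[0,-0.006,0,-0.0036,0],[0,-0.008,0,-0.0028,0],[0,-0.01,0,-0.002,0]]]' > path.dat && python3 nudge.py path.dat |grep -E "pos|wrist_force"; echo '[[[0,-0.002,0,0.0008,0],[0,-0.004,0,0.0016,0],[0,-0.006,0,0.0024,0],[0,-0.008,0,0.0032,0],[0,-0.01,0,0.004,0],[0,-0.01,0,0.004,0],[0,-0.01,0,0.004,0]]]' > path.dat && python3 nudge.py path.dat |grep -E "pos|wrist_force"
python3 - <<'E'
from railf import *
f=arm.grab_frame("wrist");s=arm.read_state();print((s["eef_pos"]-M)@h*1000,(s["eef_pos"]-M)@Y*1000)
for A,c,l in blobs(red(f),60):
  if 230<c[0]<340: print(A,c,onrail(f,[c],.025)*1000)
E
```

```text
eef_pos: [0.4253, 0.1604, 0.0629]
wrist_force: [-1.4, 0.2, 0.4]
eef_pos: [0.4349, 0.1584, 0.059]
wrist_force: [-0.7, -0.5, -1.0]
-19.31989182141938 -0.28943298931958444
```

```bash
echo '[[[0,-0.002,0,0.0008,0],[0,-0.004,0,0.0016,0],[0,-0.006,0,0.0024,0],[0,-0.008,0,0.0032,0],[0,-0.01,0,0.004,0],[0,-0.011,0,0.0044,0],[0,-0.011,0,0.0044,0],[0,-0.011,0,0.0044,0]]]' > path.dat && python3 nudge.py path.dat |grep -E "pos|wrist_force"; echo '[[[0,0.025,0,-0.02,0],[0,0.06,0,-0.07,0],[0,0.06,0,-0.1,0],[0,0.06,0,-0.12,0],[0,0.06,0,-0.12,0],[0,0.06,0,-0.12,0]]]' > path.dat && python3 nudge.py path.dat|grep -E "pos|wrist_force"
python3 - <<'E'
from railf import *
f=grab("wrist","q1");s=arm.read_state()
for A,c,l in blobs(red(f),40):
  print(A,c,onrail(f,[c],.025)*1000)
u=proj(f,M-.03*X)[0],proj(f,M+.06*X)[0];print(u)
x=int((u[0][0]+u[1][0])/2)
c=f["color"][max(0,int(u[0][1])-60):int(u[1][1])+30,x-90:x+90];print(max(0,int(u[0][1])-60),x-90,c.shape)
k=min(800/c.shape[1],600/c.shape[0]);print(k);cv2.imwrite("pics/q1z.png",cv2.resize(c,None,fx=k,fy=k,interpolation=cv2.INTER_CUBIC)[:,:,::-1])
for z in (0,.015): print(z,[proj(f,M+a*X+z*Z)[0].round(1).tolist() for a in(-.05,-.02,0,.02,.044)])
E
```

```text
eef_pos: [0.4456, 0.1561, 0.0546]
wrist_force: [-0.0, -0.8, -0.2]
eef_pos: [0.3866, 0.1686, 0.1746]
wrist_force: [-0.5, 0.6, -0.3]
575 [461.90434783 312.81217391] [[ 10.89237875 153.8706935   25.        ]]
58 [ 41.65517241 341.86206897] [[  59.17018317 -236.38477026   25.        ]]
(array([284.98634006, 259.29247456]), array([284.64172323, 323.67500629]))
199 194 (154, 180, 3)
3.896103896103896
0 [[285.1, 241.3], [284.9, 267.7], [284.9, 283.4], [284.8, 297.9], [284.7, 313.9]]
0.015 [[285.2, 254.3], [285.0, 280.9], [284.9, 296.7], [284.8, 311.2], [284.7, 327.1]]
```

```bash
echo '[[[0.085,-0.03,-0.045,-0.015,0],[0.085,-0.055,-0.08,-0.015,0],[0.085,-0.065,-0.098,-0.015,0],[0.085,-0.065,-0.098,-0.015,0],[0.085,-0.065,-0.098,-0.015,0]]]' > path.dat && python3 nudge.py path.dat|grep -E "pos|wrist_force"
python3 - <<'E'
from railf import *
f=grab("wrist","q2");s=arm.read_state()
for A,c,l in blobs(red(f),10):
  print(A,c,onrail(f,[c],.025)[0]*1000)
print([proj(f,M+a*X+z*Z+.006*Y*b)[0].round(1).tolist() for a,z,b in((0,0,0),(.008,.025,-1),(.008,.025,1),(0,.015,-2),(0,.015,2))])
u=proj(f,M+.008*X)[0].astype(int)
for r in range(u[1]-30,u[1]+50,4): print(r,u[0]-40,f["color"][r,u[0]-40:u[0]+40:3].mean(1).astype(int).tolist())
E
```

```text
eef_pos: [0.4294, 0.0586, 0.1883]
wrist_force: [0.1, 0.1, 0.2]
135 [394.7037037  228.32592593] [ 1.28543443 -8.15886089 25.        ]
525 [531.99619048 264.9847619 ] [ 45.36864227 130.67203294  25.        ]
67 [122.32835821 287.94029851] [  75.78027209 -256.65541432   25.        ]
23 [508.82608696 317.43478261] [124.58960661 141.6809926   25.        ]
27 [109.07407407 411.48148148] [ 358.15381095 -364.62102135   25.        ]
[[396.7, 209.4], [395.7, 234.6], [409.8, 234.5], [387.4, 219.7], [415.4, 219.7]]
186 354 [234, 252, 124, 124, 123, 123, 120, 245, 230, 229, 230, 228, 232, 246, 249, 248, 250, 250, 249, 250, 175, 230, 231, 226, 230, 230, 229]
190 354 [231, 120, 125, 124, 123, 121, 117, 233, 229, 231, 229, 228, 213, 253, 250, 248, 251, 249, 249, 252, 224, 228, 231, 226, 228, 232, 231]
194 354 [230, 150, 123, 123, 121, 122, 121, 248, 231, 230, 229, 229, 155, 249, 249, 249, 250, 249, 250, 235, 230, 224, 223, 225, 229, 232, 229]
198 354 [237, 251, 123, 124, 121, 123, 123, 250, 234, 234, 228, 229, 231, 249, 248, 250, 250, 249, 250, 225, 232, 230, 230, 230, 228, 230, 227]
202 354 [123, 1
[... 1531 characters left out ...]
120, 120, 121, 120, 137, 153, 192, 150, 147, 221, 253, 255, 246, 244, 188, 168, 160, 154, 235, 234, 241, 240, 242, 228, 230]
250 354 [119, 118, 118, 120, 119, 119, 154, 145, 191, 198, 157, 227, 228, 254, 246, 255, 187, 169, 177, 230, 233, 234, 198, 255, 228, 232, 228]
254 354 [120, 119, 118, 120, 120, 119, 149, 195, 195, 188, 145, 248, 243, 244, 245, 235, 174, 170, 152, 236, 234, 235, 251, 225, 228, 231, 233]
258 354 [119, 118, 120, 120, 120, 123, 146, 190, 194, 189, 149, 245, 249, 246, 247, 190, 167, 170, 205, 234, 234, 221, 255, 229, 230, 231, 227]
262 354 [120, 118, 120, 118, 119, 152, 171, 193, 193, 146, 200, 197, 246, 246, 255, 184, 168, 159, 238, 234, 234, 241, 225, 229, 227, 230, 229]
```

Adapter 1's rear edge sits at the mouth, row 209, so its tail is at about rail x -1 mm. Now for the second adapter.

```bash
echo '[[[0.05,-0.02,-0.04,0,-0.1],[0.05,-0.045,-0.08,0,-0.2],[0.05,-0.07,-0.12,0.01,-0.34],[0.05,-0.095,-0.15,0.02,-0.45],[0.05,-0.11,-0.177,0.05,-0.51],[0.05,-0.11,-0.177,0.05,-0.51],[0.05,-0.11,-0.177,0.05,-0.51]]]' > path.dat && python3 nudge.py path.dat|grep -E "pos|width"
python3 - <<'E'
from solve import *
f=grab("wrist","A1");pickle.dump(f,open("A1.pkl","wb"))
u=proj(f,[.511,-.137,.01])[0];print(u);report(f,u,70)
E
echo '[[[0.05,0.01,0.02,0.02,0],[0.05,0.02,0.04,0.04,0],[0.05,0.02,0.04,0.05,0],[0.05,0.02,0.04,0.05,0],[0.05,0.02,0.04,0.05,0]]]' > path.dat && python3 nudge.py path.dat|grep -E "pos|width"
python3 - <<'E'
from solve import *
f=grab("wrist","A2");pickle.dump(f,open("A2.pkl","wb"))
g=pickle.load(open("A1.pkl","rb"))
u=proj(f,[.511,-.137,.01])[0];print(u);report(f,u,70)
try: solve(g,proj(g,[.511,-.137,.01])[0],f)
except Exception as e: print(e)
E
```

```text
eef_pos: [0.5002, -0.1365, 0.1385]
gripper_width: 0.0502
[280.01680073 212.32059877]
red 90 [275.9 198.1] rect [[269.0, 198.0], [276.0, 191.0], [283.0, 198.0], [276.0, 205.0]]
pale 228 [282.  226.1] rect [[275.0, 219.0], [289.0, 219.0], [289.0, 234.0], [275.0, 234.0]]
eef_pos: [0.4712, -0.1039, 0.091]
gripper_width: 0.0501
[230.78799912 247.75310617]
red 142 [223.7 233.6] rect [[214.60000610351562, 231.1999969482422], [227.0, 225.0], [232.39999389648438, 235.8000030517578], [220.0, 242.0]]
pale 276 [235.1 263.7] rect [[225.0, 256.0], [243.0, 256.0], [243.0, 273.0], [225.0, 273.0]]
pale 72 [201.3 301.1] rect [[191.39999389648438, 295.20001220703125], [197.5, 289.70001220703125], [209.89999389648438, 303.5], [203.8000030517578, 309.0]]
barrel [ 0.5244 -0.1306  0.0073] [0.0005 0.0005] red [ 0.4971 -0.1448  0.02  ] [0.0001 0.0001]
rect mm c [ 523.7 -131.2] size [14.8 13.3] edge yaws [-1.272, 0.298]
rect mm c [ 524.4 -130.4] size [15.2 14.8] edge yaws [-1.268, 0.303]
```

Run:
```python
from h import *
s=arm.read_state();R=s["eef_rot"];print(shift(np.array([.5025,-.137,.015])-s["eef_pos"]),np.arctan2(-R[1,0],-R[0,0]))
```

```text
[-0.01983531 -0.04051421  0.07612734] 0.30049318530775704
```

```bash
echo '[[[0.05,-0.02,-0.04,0,0.02],[0.05,-0.02,-0.04,0.04,0.02],[0.05,-0.02,-0.04,0.076,0.02],[0.05,-0.02,-0.04,0.076,0.02],[0.05,-0.02,-0.04,0.076,0.02]]]' > path.dat && python3 nudge.py path.dat|grep -E "pos|width"
python3 - <<'E'
from solve import *
f=grab("wrist","A3");s=arm.read_state();R=s["eef_rot"]
hsv=cv2.cvtColor(f["color"],cv2.COLOR_RGB2HSV)
u=proj(f,[[.5025,-.137,.015]])[0];print(u)
report(f,u+[0,20],50)
u=u.astype(int)
for r in range(u[1]-40,u[1]+50,4): print(r,u[0]-36,f["color"][r,u[0]-36:u[0]+36:3].mean(1).astype(int).tolist())
E
```

```text
eef_pos: [0.5016, -0.1372, 0.0145]
gripper_width: 0.0499
[284.43422412 254.08114178]
red 282 [272.8 245.1] rect [[265.0, 235.0], [281.0, 235.0], [281.0, 256.0], [265.0, 256.0]]
pale 612 [284.4 286. ] rect [[271.0, 274.0], [297.0, 274.0], [297.0, 299.0], [271.0, 299.0]]
214 248 [106, 108, 108, 107, 107, 104, 102, 104, 104, 106, 107, 106, 105, 104, 103, 103, 104, 103, 100, 99, 99, 100, 103, 101]
218 248 [107, 106, 107, 105, 103, 102, 102, 103, 102, 102, 103, 102, 103, 102, 103, 105, 105, 103, 103, 102, 101, 100, 102, 102]
222 248 [106, 103, 104, 105, 104, 102, 97, 53, 55, 56, 57, 55, 55, 57, 59, 59, 57, 55, 103, 103, 103, 102, 101, 105]
226 248 [105, 104, 103, 102, 102, 104, 59, 61, 61, 59, 60, 61, 60, 62, 61, 61, 60, 66, 97, 102, 103, 105, 104, 103]
230 248 [105, 103, 103, 101, 100, 106, 71, 77, 80, 80, 80, 81, 77, 81, 78, 80, 80, 77, 70, 103, 103, 105, 104, 100]
234 248 [104, 102, 101, 102, 102, 78, 88, 81, 97, 97, 90, 91, 84, 93, 113, 96, 92, 90, 68, 103, 104, 102, 102, 102]
238 248 [103, 101, 102, 101, 102, 86, 110, 118, 118, 117, 111, 111, 102, 88, 67, 72, 65, 80, 73, 102, 101, 10
[... 1282 characters left out ...]
249, 249, 248, 244, 245, 97, 99, 100, 104, 107, 104, 101]
286 248 [107, 107, 107, 107, 108, 110, 108, 106, 228, 243, 247, 249, 249, 249, 248, 245, 246, 100, 102, 101, 104, 105, 103, 101]
290 248 [107, 108, 109, 109, 109, 109, 109, 107, 225, 243, 246, 249, 249, 249, 248, 244, 246, 103, 103, 102, 104, 102, 99, 101]
294 248 [107, 108, 110, 109, 110, 109, 109, 107, 128, 248, 247, 249, 249, 249, 248, 248, 149, 102, 103, 103, 103, 104, 104, 101]
298 248 [107, 108, 110, 110, 109, 110, 108, 107, 105, 93, 209, 250, 252, 251, 228, 105, 105, 104, 104, 102, 104, 106, 103, 102]
302 248 [107, 109, 110, 109, 109, 107, 107, 105, 105, 104, 103, 104, 103, 104, 104, 103, 105, 107, 105, 104, 105, 106, 104, 101]
```

Run:
```python
from solve import *
f=arm.grab_frame("wrist");s=arm.read_state();R=s["eef_rot"]
for uv,z in(((284.5,229.5),.015),((284.5,273.5),.015),((284.5,299.5),.0155)): print(((plane(f,uv,z)-s["eef_pos"])@R*1000).round(1))
print(s["eef_pos"])
```

```text
[[13.3 -0.1  0.8]]
[[-12.9  -0.1   0.9]]
[[-29.1  -0.    0.5]]
[ 0.5026806  -0.13694188  0.01588582]
```

```bash
echo '[[[0.05,0,0,0.02,0],[0.05,0,0,0.035,0],[0.05,0,0,0.043,0],[0.05,0,0,0.043,0],[0.05,0,0,0.043,0]]]' > path.dat && python3 nudge.py path.dat|grep -E "pos|wrist"
echo '[[[0.01,0,0,0,0],[0.01,0,0,0,0],[0.01,0,0,0,0],[0.01,0,0,0,0],[0.01,0,0,0,0]]]' > path.dat && python3 nudge.py path.dat
echo '[[[0.01,0,0,-0.05,0],[0.01,0,0,-0.1,0],[0.01,0,0,-0.15,0],[0.01,0,0,-0.2,0],[0.01,0.02,0.04,-0.21,0.1],[0.01,0.04,0.08,-0.21,0.2],[0.01,0.06,0.12,-0.21,0.3],[0.01,0.08,0.16,-0.21,0.4]]]' > path.dat && python3 nudge.py path.dat |grep -E "pos|width"
python3 - <<'E'
from railf import *
s=arm.read_state();R=s["eef_rot"];T=M-.045*h;T[2]=.19
print(shift(T-s["eef_pos"]),np.arctan2(-R[1,0],-R[0,0]))
E
```

```text
eef_pos: [0.5016, -0.1369, -0.0281]
wrist_force: [-0.2, -0.6, -0.3]
time: 20.55
eef_pos: [0.5013, -0.1369, -0.0282]
eef_rot: [[-0.961, -0.276, 0.002], [-0.276, 0.961, -0.0], [-0.002, -0.001, -1.0]]
wrist_force: [-1.0, 1.9, 6.4]
gripper_width: 0.0202
grip_force: 60.1
eef_pos: [0.3782, -0.0044, 0.1807]
gripper_width: 0.0206
[-0.01019559  0.17114812 -0.00914305] -0.126232206238936
```

```bash
echo '[[[0.01,-0.003,0.045,0,0.086],[0.01,-0.006,0.09,0,0.086],[0.01,-0.01,0.13,0,0.086],[0.01,-0.01,0.16,0,0.086],[0.01,-0.01,0.171,0,0.086],[0.01,-0.01,0.171,0,0.086],[0.01,-0.01,0.171,0,0.086]]]' > path.dat && python3 nudge.py path.dat |grep -E "pos|width"
python3 - <<'E'
from railf import *
fr=grab("wrist","h2");s=arm.read_state();R=s["eef_rot"];T=M-.0295*h;T[2]=.0655
print(s["eef_pos"],shift(T-s["eef_pos"]),np.arctan2(-R[1,0],-R[0,0]))
for r in range(312,360,4): print(r,fr["color"][r,262:312:3].mean(1).astype(int).tolist())
report(fr,(272,284),40)
E
```

```text
eef_pos: [0.4095, 0.1625, 0.1804]
gripper_width: 0.0207
[0.40956644 0.16223713 0.1805121 ] [-0.01543243  0.00184618  0.11500102] -0.20775714777358695
312 [44, 43, 43, 45, 45, 42, 44, 49, 45, 45, 46, 44, 45, 47, 45, 34, 30]
316 [106, 61, 50, 50, 49, 41, 44, 49, 46, 45, 48, 48, 47, 59, 151, 227, 28]
320 [156, 112, 133, 151, 161, 166, 168, 169, 170, 167, 164, 157, 143, 246, 219, 228, 23]
324 [219, 109, 132, 155, 160, 166, 168, 171, 169, 168, 162, 158, 141, 251, 208, 214, 17]
328 [153, 110, 130, 154, 161, 166, 169, 170, 169, 168, 164, 158, 141, 253, 202, 212, 37]
332 [209, 108, 130, 152, 160, 166, 169, 170, 170, 167, 163, 158, 141, 253, 198, 208, 66]
336 [210, 103, 117, 153, 161, 165, 167, 170, 169, 167, 164, 157, 137, 255, 199, 211, 138]
340 [255, 102, 104, 174, 161, 165, 168, 170, 170, 168, 163, 152, 241, 255, 201, 164, 255]
344 [192, 158, 107, 244, 230, 154, 171, 170, 168, 168, 124, 255, 230, 255, 199, 203, 219]
348 [211, 212, 220, 251, 235, 221, 118, 116, 116, 118, 122, 255, 222, 255, 197, 196, 196]
352 [219, 217, 217, 249, 233, 253, 129, 109, 111, 109, 126, 252, 190, 251, 221, 221, 220]
356 [222, 224, 221, 248, 234, 248, 250, 222, 225, 216, 249, 249, 177, 236, 224, 217, 215]
red 530 [270.3 282.5] rect [[260.0, 268.0], [281.0, 268.0], [281.0, 299.0], [260.0, 299.0]]
pale 31 [247.3 296.8] rect [[243.0, 294.0], [249.0, 294.0], [249.0, 302.0], [243.0, 302.0]]
```

```bash
echo '[[[0.01,-0.0164,0.0018,0,0.004],[0.01,-0.0164,0.0018,0.04,0.004],[0.01,-0.0164,0.0018,0.08,0.004],[0.01,-0.0164,0.0018,0.1,0.004],[0.01,-0.0164,0.0018,0.108,0.004],[0.01,-0.0164,0.0018,0.11,0.004],[0.01,-0.0164,0.0018,0.11,0.004]]]' > path.dat && python3 nudge.py path.dat |grep -E "pos|wrist"
python3 - <<'E'
from railf import *
s=arm.read_state();p=s["eef_pos"]-M;print("hor",p@h*1000,"Y",p@Y*1000,s["eef_pos"],s["wrist_force"])
E
```

```text
eef_pos: [0.4272, 0.1618, 0.0716]
wrist_force: [0.1, 1.0, -0.3]
hor -27.514052763942242 Y 1.4665549138869542 [0.42721052 0.16182311 0.0715848 ] [ 0.11293839  1.00219166 -0.34366616]
```

Correct laterally by about 1.5 mm, back 1 mm, and feel downwards.

```bash
echo '[[[0.01,0.0008,-0.0016,0.001,0],[0.01,0.0008,-0.0016,0.003,0],[0.01,0.0008,-0.0016,0.0045,0],[0.01,0.0008,-0.0016,0.0045,0],[0.01,0.0008,-0.0016,0.0045,0]]]' > path.dat && python3 nudge.py path.dat |grep -E "pos|wrist";echo '[[[0.01,0,0,0.001,0],[0.01,0,0,0.001,0],[0.01,0,0,0.001,0]]]' > path.dat && python3 nudge.py path.dat|grep -E "pos|wrist_force"
echo '[[[0.01,0,0,0.001,0],[0.01,0,0,0.001,0],[0.01,0,0,0.001,0]]]' > path.dat && python3 nudge.py path.dat|grep -E "pos|wrist_force"
```

```text
eef_pos: [0.4254, 0.1605, 0.0663]
wrist_force: [-0.4, -0.1, 0.1]
eef_pos: [0.4256, 0.1606, 0.0653]
wrist_force: [0.6, -0.3, 1.2]
eef_pos: [0.426, 0.1607, 0.065]
wrist_force: [-0.4, -0.9, 5.2]
```

```bash
echo '[[[0.01,0,0,-0.0008,0],[0.01,0,0,-0.0008,0]]]' > path.dat && python3 nudge.py path.dat|grep -E "pos|wrist_force"; echo '[[[0.05,0,0,0,0],[0.05,0,0,0,0],[0.05,0,0,0,0],[0.05,0,0,0,0],[0.05,0,0,0,0]]]' > path.dat && python3 nudge.py path.dat|grep -E "pos|force|width"
python3 - <<'E'
from railf import *
f=grab("wrist","p2");s=arm.read_state();p=s["eef_pos"]-M;print("hor",p@h*1000,"Y",p@Y*1000)
c=[int(v) for v in f["color"][225:330:3,285].mean(1)];print(c)
for r in (255,260,265,270,275,280,290,310,330): print(r,f["color"][r,236:336:4].mean(1).astype(int).tolist())
print([ (a,proj(f,M+a*X)[0].round(1).tolist()) for a in(-.05,-.047,-.04,-.03)])
report(f,(272,300),40)
E
```

```text
eef_pos: [0.4258, 0.1607, 0.0652]
wrist_force: [0.9, 0.3, 3.0]
eef_pos: [0.4253, 0.1604, 0.0649]
wrist_force: [0.4, -0.1, -0.6]
gripper_width: 0.0498
grip_force: 0.0
hor -29.07178458413864 Y -0.34982853392931407
[121, 115, 108, 112, 109, 148, 157, 153, 116, 32, 31, 31, 32, 32, 32, 30, 37, 41, 45, 54, 50, 48, 45, 40, 40, 39, 39, 42, 43, 128, 156, 156, 156, 156, 155]
255 [112, 111, 109, 111, 112, 113, 103, 32, 33, 35, 31, 32, 32, 33, 31, 34, 32, 31, 108, 111, 110, 111, 108, 214, 203]
260 [111, 112, 111, 112, 111, 113, 73, 30, 32, 31, 30, 32, 33, 33, 33, 33, 34, 30, 101, 205, 216, 104, 207, 203, 203]
265 [112, 112, 111, 112, 112, 113, 68, 32, 31, 31, 34, 33, 32, 31, 35, 31, 32, 31, 41, 207, 208, 206, 204, 204, 205]
270 [112, 111, 112, 112, 111, 113, 42, 29, 32, 31, 35, 31, 30, 33, 31, 31, 31, 30, 8, 207, 207, 206, 206, 203, 205]
275 [110, 113, 112, 112, 112, 111, 33, 39, 42, 42, 41, 41, 43, 41, 39, 41, 40, 39, 21, 205, 205, 207, 205, 205, 204]
280 [112, 112, 112, 113, 112, 112, 46, 51, 71, 70, 72, 53, 47, 56, 42, 39, 38, 52, 15, 205, 205, 204, 207, 207, 204]
290 [112, 111, 111, 112, 111, 111, 76, 74, 79, 99, 80, 74, 43, 35, 40, 72, 53, 33, 51, 207, 207, 206, 204, 205, 204]
310 [181, 205, 108, 109, 127, 102, 146, 60, 78, 79, 70, 33, 36, 36, 29, 38, 42, 5, 231, 229, 195, 185, 203, 207, 204]
330 [123, 196, 161, 103, 185, 160, 192, 55, 31, 29, 27, 54, 105, 53, 37, 44, 42, 34, 131, 186, 160, 220, 204, 201, 204]
[(-0.05, [286.2, 239.9]), (-0.047, [286.2, 244.9]), (-0.04, [286.1, 255.9]), (-0.03, [286.0, 270.7])]
red 578 [271.3 295.5] rect [[261.0, 279.0], [282.0, 279.0], [282.0, 315.0], [261.0, 315.0]]
pale 365 [284.4 320.7] rect [[272.0, 312.0], [298.0, 312.0], [298.0, 329.0], [272.0, 329.0]]
```

Adapter 2 lies straight on the tongue, tail at about rail x -44 mm and nose at the first one's tail. I'll go behind it and push.

```bash
echo '[[[0.05,0,0,-0.035,0],[0.05,0,0,-0.07,0],[0,0.0245,0,-0.07,0],[0,0.0245,0,-0.07,0],[0,0.0245,0,-0.07,0],[0,0.0245,0,-0.04,0],[0,0.0245,0,-0.015,0],[0,0.0245,0,-0.009,0]]]' > path.dat && python3 nudge.py path.dat |grep -E "pos|width"; echo '[[[0,0,0,0,0],[0,0,0,0,0],[0,0,0,0,0]]]' > path.dat && python3 nudge.py path.dat>/dev/null
python3 - <<'E'
from railf import *
s=arm.read_state();p=s["eef_pos"]-M;print("hor",p@h*1000,"Y",p@Y*1000,"height over slope",(p[2]+.0314+ (p@h+.011)*np.tan(sl))*1000,s["wrist_force"],s["gripper_width"])
E
```

```text
eef_pos: [0.4, 0.1639, 0.0712]
gripper_width: -0.0002
hor -52.756331385304534 Y 0.47067929741171227 height over slope 13.505315545306905 [-0.14532527 -0.35092412  0.70969935] -5.820331806921794e-05
```

```bash
echo '[[[0,-0.002,-0.0003,0.0038,0],[0,-0.004,-0.0003,0.0046,0],[0,-0.006,-0.0003,0.0054,0],[0,-0.008,-0.0003,0.0062,0],[0,-0.01,-0.0003,0.007,0],[0,-0.01,-0.0003,0.007,0]]]' > path.dat && python3 nudge.py path.dat |grep -E "pos|wrist_force"; echo '[[[0,-0.002,0,0.0008,0],[0,-0.004,0,0.0016,0],[0,-0.006,0,0.0024,0],[0,-0.008,0,0.0032,0],[0,-0.01,0,0.004,0],[0,-0.01,0,0.004,0],[0,-0.01,0,0.004,0]]]' > path.dat && python3 nudge.py path.dat |grep -E "pos|wrist_force"
python3 - <<'E'
from railf import *
s=arm.read_state();p=s["eef_pos"]-M;H=(p[2]+.0314+ (p@h+.011)*np.tan(sl))*1000;print("hor",p@h*1000,"Y",p@Y*1000,"H",H,"tail",((p@h+.011)*1000-H*.929*.371)/.929)
# stop thumbscrew search, from saved views: print dark profile along the roof slit
g=pickle.load(open("m2.pkl","rb"))
for a in range(40,125,3):
    u=proj(g,M+a/1000*X+.045*Z)[0]; print(a,u.round().astype(int).tolist(),end=" ")
    r,c=int(u[1]),int(u[0]);print(g["color"][r,c-6:c+7:3].mean(1).astype(int).tolist() if r<420 else "")
E
```

```text
eef_pos: [0.4114, 0.1631, 0.0669]
wrist_force: [0.7, 0.2, 0.7]
eef_pos: [0.421, 0.1611, 0.0629]
wrist_force: [-1.2, -0.2, 0.4]
hor -33.46954443680536 Y -0.6024930307942288 H 9.16149201719378 tail -27.585721328266253
40 [276, 275] [74, 74, 75, 62, 47]
43 [277, 278] [77, 77, 74, 74, 56]
46 [277, 280] [79, 80, 77, 76, 56]
49 [277, 282] [63, 65, 71, 74, 70]
52 [277, 285] [64, 68, 62, 74, 52]
55 [277, 287] [79, 69, 65, 72, 44]
58 [277, 289] [64, 59, 69, 41, 44]
61 [277, 291] [75, 68, 67, 38, 44]
64 [278, 294] [80, 74, 57, 39, 43]
67 [278, 296] [76, 77, 52, 40, 41]
70 [278, 298] [77, 75, 37, 42, 41]
73 [278, 300] [71, 40, 39, 39, 41]
76 [278, 302] [37, 39, 38, 41, 38]
79 [278, 304] [39, 39, 40, 43, 41]
82 [278, 306] [41, 39, 38, 40, 40]
85 [279, 309] [42, 40, 40, 42, 40]
88 [279, 311] [43, 42, 41, 40, 43]
91 [279, 313] [40, 42, 38, 41, 39]
94 [279, 315] [38, 42, 38, 41, 42]
97 [279, 316] [38, 40, 39, 40, 42]
100 [279, 318] [46, 39, 41, 43, 42]
103 [279, 320] [156, 158, 161, 165, 168]
106 [280, 322] [152, 155, 160, 160, 160]
109 [280, 324] [151, 156, 159, 160, 159]
112 [280, 326] [150, 156, 159, 160, 160]
115 [280, 328] [150, 156, 159, 160, 160]
118 [280, 329] [152, 158, 161, 160, 160]
121 [280, 331] [153, 157, 159, 161, 159]
124 [280, 333] [152, 157, 160, 161, 160]
```

```bash
python3 -c "
from railf import *
g=pickle.load(open('m1.pkl','rb'))
for z in(.03,.04,.05): print(z,onrail(g,[(393,297)],z)*1000)
" ; echo '[[[0,-0.001,0.0004,-0.0006,0],[0,-0.002,0.0004,-0.0002,0],[0,-0.003,0.0004,0.0002,0],[0,-0.004,0.0004,0.0006,0],[0,-0.004,0.0004,0.0006,0],[0,-0.004,0.0004,0.0006,0]]]' > path.dat && python3 nudge.py path.dat |grep -E "pos|wrist_force"; echo '[[[0,-0.001,0,0.0004,0],[0,-0.001,0,0.0004,0],[0,-0.001,0,0.0004,0]]]' > path.dat && python3 nudge.py path.dat|grep -E "pos|wrist_force"
```

```text
0.03 [[87.05285716  4.04739848 30.        ]]
0.04 [[74.63975922 -0.78805106 40.        ]]
0.05 [[62.22666127 -5.62350059 50.        ]]
eef_pos: [0.4249, 0.1606, 0.0623]
wrist_force: [-0.0, 0.2, 0.8]
eef_pos: [0.4259, 0.1604, 0.062]
wrist_force: [-0.8, -0.6, 0.5]
```

```bash
echo '[[[0,-0.0007,0,0.0003,0],[0,-0.0007,0,0.0003,0],[0,-0.0007,0,0.0003,0]]]' > path.dat && python3 nudge.py path.dat|grep -E "pos|wrist_force"; echo '[[[0,-0.0007,0,0.0003,0],[0,-0.0007,0,0.0003,0],[0,-0.0007,0,0.0003,0]]]' > path.dat && python3 nudge.py path.dat|grep -E "pos|wrist_force"
```

```text
eef_pos: [0.4266, 0.1603, 0.0617]
wrist_force: [0.1, -0.9, 0.9]
eef_pos: [0.4273, 0.1601, 0.0614]
wrist_force: [-1.0, -0.9, -0.1]
```

```bash
echo '[[[0,-0.0007,0,0.0003,0],[0,-0.0007,0,0.0003,0],[0,-0.0007,0,0.0003,0]]]' > path.dat && python3 nudge.py path.dat|grep -E "pos|wrist_force"; echo '[[[0,-0.0007,0,0.0003,0],[0,-0.0007,0,0.0003,0],[0,-0.0007,0,0.0003,0]]]' > path.dat && python3 nudge.py path.dat|grep -E "pos|wrist_force"
```

```text
eef_pos: [0.428, 0.16, 0.0611]
wrist_force: [0.6, -0.1, 0.7]
eef_pos: [0.4286, 0.1598, 0.0608]
wrist_force: [0.0, 0.1, -0.1]
```

```bash
echo '[[[0,-0.0007,0,0.0003,0],[0,-0.0007,0,0.0003,0],[0,-0.0007,0,0.0003,0]]]' > path.dat && python3 nudge.py path.dat|grep -E "pos|wrist_force"; echo '[[[0,-0.0007,0,0.0003,0],[0,-0.0007,0,0.0003,0],[0,-0.0007,0,0.0003,0]]]' > path.dat && python3 nudge.py path.dat|grep -E "pos|wrist_force"
```

```text
eef_pos: [0.4293, 0.1597, 0.0605]
wrist_force: [-0.2, 0.2, 0.8]
eef_pos: [0.43, 0.1596, 0.0602]
wrist_force: [-0.1, 0.3, 0.5]
```

```bash
echo '[[[0,-0.0007,0,0.0003,0],[0,-0.0007,0,0.0003,0],[0,-0.0007,0,0.0003,0]]]' > path.dat && python3 nudge.py path.dat|grep -E "pos|wrist_force"; echo '[[[0,-0.0007,0,0.0003,0],[0,-0.0007,0,0.0003,0],[0,-0.0007,0,0.0003,0]]]' > path.dat && python3 nudge.py path.dat|grep -E "pos|wrist_force"
```

```text
eef_pos: [0.4307, 0.1594, 0.0599]
wrist_force: [0.4, -1.2, -0.8]
eef_pos: [0.4314, 0.1592, 0.0596]
wrist_force: [-0.9, 0.2, -0.5]
```

```bash
echo '[[[0,-0.0007,0,0.0003,0],[0,-0.0007,0,0.0003,0],[0,-0.0007,0,0.0003,0]]]' > path.dat && python3 nudge.py path.dat|grep -E "pos|wrist_force"; echo '[[[0,-0.0007,0,0.0003,0],[0,-0.0007,0,0.0003,0],[0,-0.0007,0,0.0003,0]]]' > path.dat && python3 nudge.py path.dat|grep -E "pos|wrist_force"
```

```text
eef_pos: [0.4321, 0.1591, 0.0593]
wrist_force: [0.3, -0.6, -0.7]
eef_pos: [0.4324, 0.1589, 0.0591]
wrist_force: [-2.6, 1.2, 3.2]
```

Run:
```python
from railf import *
S=arm.grab_frame("side");s=arm.read_state();p=s["eef_pos"]-M;H=(p[2]+.0314+ (p@h+.011)*np.tan(sl))*1000;print("hor",p@h*1000,"Y",p@Y*1000,"H",H,"tail",((p@h+.011)*1000-H*.929*.371)/.929)
k=[proj(S,M+a*X)[0].round(1).tolist() for a in(-.05,0,.05,.1,.135)];print(k)
c=S["color"][225:290,225:320];cv2.imwrite("pics/sr.png",cv2.resize(c,None,fx=8,fy=8,interpolation=cv2.INTER_CUBIC)[:,:,::-1])
```

```text
hor -21.870839405508534 Y -0.30761972209952404 H 9.894466739917451 tail -15.372504217030938
[[313.7, 244.0], [294.0, 248.7], [274.9, 253.3], [256.2, 257.8], [243.6, 260.8]]
```

View pics/sr.png

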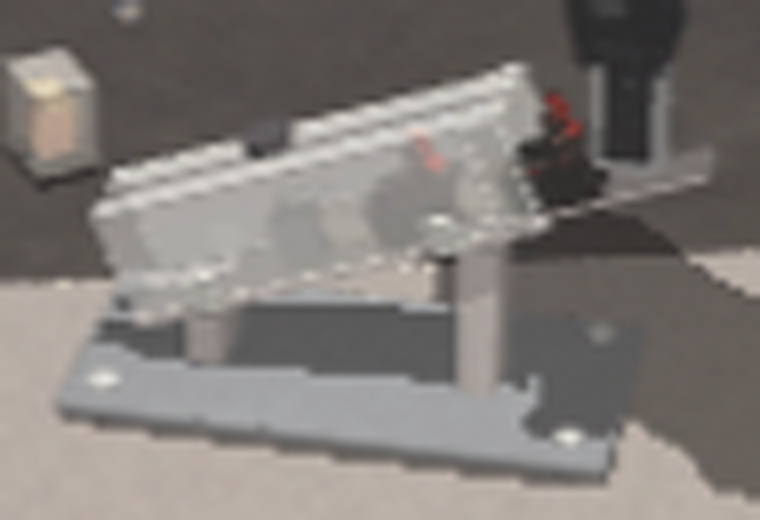

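The side crop shows both adapters upright in the rail, with the lower barrel at (345,220) against the stop at (300,225). Force is just building, about 3.8 N along the rail. One small further press, then hold.

```bash
echo '[[[0,-0.0004,0,0.00015,0],[0,-0.0004,0,0.00015,0],[0,-0.0004,0,0.00015,0],[0,-0.0004,0,0.00015,0],[0,-0.0004,0,0.00015,0]]]' > path.dat && python3 nudge.py path.dat|grep -E "pos|wrist_force"; echo '[[[0,0,0,0,0],[0,0,0,0,0],[0,0,0,0,0]]]' > path.dat && python3 nudge.py path.dat|grep -E "pos|wrist_force"
```

```text
eef_pos: [0.4324, 0.1589, 0.059]
wrist_force: [-6.2, 2.3, 5.6]
eef_pos: [0.4325, 0.1589, 0.059]
wrist_force: [-6.9, 2.7, 6.3]
```

About 9 N along the rail with no movement, so the column is home. Retract and check.

```bash
echo '[[[0,0.003,0,-0.002,0],[0,0.01,0,-0.006,0],[0,0.03,0,-0.03,0],[0,0.05,0,-0.07,0],[0,0.05,0,-0.1,0],[0,0.05,0.03,-0.12,0],[0,0.05,0.06,-0.12,0],[0,0.05,0.06,-0.12,0]]]' > path.dat && python3 nudge.py path.dat|grep -E "time|pos|wrist_force"
python3 - <<'E'
from railf import *
f=grab("wrist","z1")
for A,c,l in blobs(red(f),30):
  print(A,c,onrail(f,[c],.025)[0]*1000)
print([(a,proj(f,M+a/1000*X)[0].round(1).tolist()) for a in(-30,-15,0)])
u=proj(f,M-.0*X)[0].astype(int)
for r in range(u[1]-40,u[1]+30,4): print(r,u[0]-40,f["color"][r,u[0]-40:u[0]+40:3].mean(1).astype(int).tolist())
S=arm.grab_frame("side");
for A,c,l in blobs(red(S),3):
  if 225<c[0]<320 and 225<c[1]<290: print("side",A,c)
E
```

```text
time: 32.6
eef_pos: [0.398, 0.231, 0.1799]
wrist_force: [-0.9, 0.2, -0.5]
91 [544.1978022  259.89010989] [-52.32633048 266.72957155  25.        ]
137 [202.5620438  293.05839416] [-14.70039942  -4.42262552  25.        ]
331 [416.55589124 305.9244713 ] [  2.46058046 177.76435351  25.        ]
[(-30, [210.6, 258.5]), (-15, [212.8, 270.7]), (0, [214.8, 282.2])]
242 174 [120, 117, 113, 117, 117, 112, 112, 106, 163, 165, 161, 170, 166, 167, 170, 115, 108, 110, 110, 109, 109, 111, 108, 138, 205, 202, 184]
246 174 [115, 120, 119, 119, 118, 118, 110, 151, 133, 147, 145, 150, 149, 147, 149, 125, 109, 112, 110, 110, 106, 123, 202, 201, 199, 155, 251]
250 174 [119, 118, 118, 118, 120, 120, 109, 109, 110, 147, 148, 148, 150, 149, 149, 144, 111, 110, 112, 192, 208, 202, 199, 200, 198, 197, 190]
254 174 [116, 119, 117, 117, 119, 120, 105, 111, 109, 147, 149, 147, 150, 147, 148, 146, 110, 110, 96, 213, 202, 201, 199, 199, 198, 201, 199]
258 174 [104, 115, 120, 118, 117, 118, 106, 109, 110, 152, 148, 143, 151, 149, 147, 148, 107, 218, 209, 201, 199, 200, 205, 205, 201, 201, 200]
262 174 [214, 214, 22
[... 1007 characters left out ...]
40, 32, 51, 17, 249, 126, 213, 203, 200, 200, 205, 32, 34]
294 174 [213, 217, 216, 214, 211, 211, 217, 176, 165, 67, 67, 73, 67, 31, 35, 53, 65, 6, 145, 183, 193, 202, 202, 200, 217, 28, 36]
298 174 [212, 215, 206, 205, 212, 216, 223, 176, 120, 67, 114, 63, 65, 48, 64, 64, 65, 86, 153, 208, 162, 200, 202, 153, 27, 33, 37]
302 174 [215, 212, 207, 211, 208, 199, 202, 122, 66, 53, 44, 39, 42, 59, 59, 65, 68, 44, 99, 223, 167, 158, 203, 32, 35, 37, 35]
306 174 [209, 211, 217, 231, 53, 28, 35, 35, 36, 35, 35, 35, 37, 35, 29, 132, 138, 18, 113, 208, 183, 162, 31, 35, 36, 35, 36]
310 174 [229, 157, 24, 34, 34, 35, 41, 34, 32, 34, 40, 35, 37, 35, 35, 61, 89, 29, 148, 136, 54, 29, 37, 36, 34, 36, 36]
```

```bash
python3 -c "
from rig import arm
print(arm.finish_job())"
```

```text
the job is handed in; nothing more can be done
None
```

I loaded both adapters into the rail, barrels downhill, pressed the column against the stop at about 9 N along the rail (wrist sensor) with no further movement at the tool, backed the arm clear and handed the job in at about 33 s; no verdict came back.

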